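# Tare the kitchen scale with the empty tin

### The job

The open rectangular tin is drying upside down on the mat: set it the right way up near the middle of the scale's pan, gently, without driving the pan down onto its stop. Then, with the tin left standing there, turn the ring round the scale's dial until its zero mark (the V) stands at the pointer, and let go. Leave the other kitchen things where they are.

Things in the scene. Friction and masses are not known exactly. Their poses are not given: they have to be found in the camera images.
- tin: Open-topped plain metal box, 40 mm (its x) by 56 mm (its y) by 78 mm (its z), walls and floor 3 mm, empty, about 0.17 to 0.36 kg. Origin: centre of the outside of its floor; its z axis points from the floor to the open mouth, so z points down at the start (mouth down, origin 78 mm above the mat). Its centre is 39 mm along z from the origin. Grip across the 56 mm.
- drain_mat: Grey draining mat lying fixed on the counter, 300 (x) by 240 (y) by 4 mm thick; origin at the centre of its underside. The tin stands on it, with at least 80 mm of mat round the tin's centre.
- scale: White mechanical kitchen scale, fixed to the counter: housing 160 (its x) by 300 (its y) by 24 mm high, the pan on its -y half; on its +y half a block 130 by 115 mm carries the dial, block top 45 mm above the counter. Origin: centre of the underside.
- pan_top (a point): Centre of the top face of the scale's round flat steel pan, 140 mm across and 6 mm thick; 60 mm above the counter when empty. It sinks under load.
- scale_pan (a joint): How far the sprung pan has sunk, m: 0 empty, about 0.004 to 0.009 with the tin on it, stop at 0.025 (spring 400 N/m, damped).
- bezel (a joint): Angle of the dial's ring, rad, growing clockwise seen from above; at 0 the zero mark points along the scale's +x. Starts between -0.4 and 0.6, stays where it is left (friction about 0.06 N m), turns further than is ever needed. The pan's load does not move it.
- bezel_grip (a point): On the vertical axis of the dial's ring, at gripping height, 63 mm above the counter. The ring is a knurled dark steel cylinder of 68 mm diameter from 45 to 72 mm above the counter, to be gripped across its diameter from above at any yaw. Its top carries the white dial face with short black graduation lines.
- zero_mark (a point): Point of the zero mark, a black V on the ring's top, its apex towards the hub, 26 mm from the ring's axis and 72 mm above the counter. It turns with the ring.
- pointer_tip (a point): Point of the black pointer needle, turning about the ring's axis just over the dial face; 26 mm from the axis, 72 mm above the counter. Empty scale: points along the scale's +x. Swings clockwise (from above) 250 rad per metre of pan travel: 1.0 to 2.2 rad under the tin, by its weight. Reads zero when this point lies on the zero mark's point.
- mug: Bystander: black mug, 80 mm across, 95 mm tall, handle on one side. Origin at its foot.
- round_tin: Bystander: round closed metal tin, 66 mm across, 85 mm tall. Origin at its foot.
- spoon: Bystander: steel spoon, 160 mm long, lying flat between the mat and the scale.
- bowl: Bystander: small bowl, 110 mm across, 50 mm tall. Origin at its foot.
- carafe: Bystander: glass carafe with a black lid, 90 mm across, 130 mm tall. Origin at its foot.
- tea_jar: Bystander: dark tea jar with a paper label, 76 mm across, 110 mm tall. Origin at its foot.
There are look-alikes about, which are no part of the job. What is shaped like the tin but blue or red is not meant.

How it is judged:
On the way, in this order (a step that is already met when the one before it is completed fails the run):
1. the tin stands upright on the pan, let go (horizontal distance between tin and pan_top below 0.035 m and angle between tin's own z axis and vertical below 0.1 rad and z of tin in the frame of pan_top between -0.005 and 0.005 m and contact force between the fingers and tin below 0.1 N), for 0.3 s.
2. the zero mark is turned to the pointer with the tin on the pan (all of step 1 and distance between pointer_tip and zero_mark below 0.0035 m), for 0.3 s.
At the end, for the whole second after the job is handed in: The tin stands upright (within 0.1 rad) and still on the scale's pan, its centre within 35 mm of the pan's centre, let go; the ring is at rest with its zero mark's point within 3.5 mm (about 8 degrees) of the pointer's point (all of step 2 and linear speed of tin below 0.02 m/s and velocity of joint bezel between -0.05 and 0.05 rad/s); the robot touches nothing.
It fails at once if the pan is driven down to its stop (sunk more than 23 mm) (value of joint scale_pan above 0.023 m).
It fails at once if a bystander is moved more than 30 mm or tipped over (distance of any of mug, round_tin, spoon, bowl, carafe, tea_jar from where it was at the start of the episode above 0.03 m or angle between any of mug, round_tin, bowl, carafe, tea_jar's own z axis and vertical above 0.5 rad).
It also fails if it takes over 72 s, if anything falls off the work surface, if the arm or the gripper's body presses on something with over 40 N, if the wrist force passes 120 N, or if a joint passes its speed limit or range.

### The arm

A 7-joint arm with a two-finger parallel gripper is mounted at the origin on the work surface. World frame = base frame: x ahead of the robot, y to its left, z up, the work surface at z = 0. Lengths are in m, angles in rad, forces in N, time in s.
With the tool pointing down it reaches from about 0.4 to 0.85 m from the base axis. Payload 4.5 kg.
Tool frame: the origin (TCP) lies at the very end of the fingers, on their centre line; the grasp point (between the pads) lies 19 mm behind it; z points along the fingers, x is the direction in which the jaws open and shut, and the axes are right-handed (so a half turn about z gives the same grasp; the last joint's range is limited). The gripper opens to 88 mm and grips with 3 to 60 N. Pads are 18 mm wide; open, the fingers measure 123 mm over their backs; the gripper's body (75 mm by 187 mm) begins 45 mm behind the grasp point.
Start: joints at [-1.191, 0.689, -0.195, 1.565, 0.157, 0.902, -0.215], TCP at [0.212, 0.588, 0.206] pointing down, gripper open.
Joint ranges: [-3.01, 3.01], [-0.46, 2.08], [-1.47, 1.51], [0.13, 2.56], [-1, 4.14], [0.04, 2.09], [-2.66, 2.66]. Speed limits (rad/s): [2.57, 2.57, 3.14, 3.14, 3.14, 3.14, 3.14].

### API

Orientations are given as a unit quaternion [x, y, z, w].
In Python, from plant import * gives the robot as it stands.
- The arm moves only by the tool apply_moves, never from a script. Its argument "series" is a list of rows, each an object of numbers: "x", "y", "z": the shift along the tool's x, y, z in units of 80 cm (1.0 is 80 cm); "wx", "wy", "wz": the turn, a rotation vector about the tool's x, y, z in units of pi rad (1.0 is pi rad); "fingers": the opening, from -1 (shut) to 1 (fully open), so that 0 is half open. In form: [{"x": .., "y": .., "z": .., "wx": .., "wy": .., "wz": .., "fingers": ..}, ...]. A call has 1 to 8 rows; each row shifts and turns the pose as measured when the row begins, along the tool's axes as they then stand; what a row does not reach is not made up. A row lasts 1/8 s, in which the tool goes at most 62.5 mm and 10.7 degrees, less where a joint would pass 70% of its speed; a pose out of reach is approached as far as the arm can. A call with a number of a shift or a turn outside -1 to 1 is refused whole. A call with a gripper value outside its range is refused whole. The fingers move at their own pace and stop on an object; "force" is the grip in N (left out, the last holds). Time passes only in rows, so rows that do not move let the fingers close. It gives the time, the measured TCP pose, the force and the opening at its end, in the units of the state.
- get_state(): the state, without advancing time (a new reading comes with each control period).
- snapshot(name): name is "scene" or "top" or "wrist"; returns (picture, depth): 480x640x3 uint8, red, green, blue; 480x640 float32, m along the optical axis (not along the pixel's ray), 0 where there is no reading.
- camera_model(name): a dict with "camera_matrix" (3x3 intrinsics, pixels), "world_from_camera" (4x4, takes a point from camera to world coordinates). Camera axes: x right, y up, looking along -z (the intrinsics and any distortion apply to the point x, -y, -z); pixel columns grow to the right and rows downward; lengths in m; the calibration is good to about 2 mm. A picture is of the moment at which its call begins: read the wrist's pose just before it. camera_model takes no time and is no camera call; for the wrist camera it gives the pose at the moment of the call.
- finish_job(): hands the job in, once; it reports no verdict.
The state is a dict: "clock": time; "q": joint angles; "qd": joint speeds; "joint_torque": joint torques, N m; "tool_pos": TCP position; "eef_rot": TCP orientation; "contact_force": force on the tool from outside, world axes, zero at the start; "moment": the same for the moment, N m; "opening": opening from 0.0 (shut) to 1.0 (fully open).
Only numpy, scipy, OpenCV 4.12 (cv2) and the standard library are available. Lean on these libraries where they do the work, as an engineer would, in place of code of your own. Each camera call takes 0.05 s, during which the arm holds its last target. There are 200 camera calls.

## Working session

There is one attempt and no reset: what is moved stays moved. The work goes in short steps, Python scripts to look and compute and a tool call to move; the robot and the scene stay as the last step left them, time stands still between calls to the robot, and variables do not carry over. Pictures are saved under pics/ and viewed, about 8 in all and at most 12, crops included, and the job is handed in when it is done.

Besides the shell and the picture viewer there is one more tool, called after "Request:" by a JSON object that holds its "name" and its "arguments". apply_moves: Moves the arm, as the interface text tells. Its arguments: {"type":"object","properties":{"series":{"type":"array","items":{"type":"object","properties":{"x":{"type":"number"},"y":{"type":"number"},"z":{"type":"number"},"wx":{"type":"number"},"wy":{"type":"number"},"wz":{"type":"number"},"fingers":{"type":"number"}}}},"force":{"type":"number"}},"required":["series"]}

```bash
mkdir -p pics; ls; cat > h.py <<'E'
from plant import *
import numpy as np, cv2
from scipy.spatial.transform import Rotation as R
def snap(n,f=None):
    c=camera_model(n); p,d=snapshot(n)
    if f: cv2.imwrite('pics/'+f,p[:,:,::-1])
    return p,d,c
def cloud(d,c):
    K=np.array(c['camera_matrix']);T=np.array(c['world_from_camera'])
    v,u=np.mgrid[:d.shape[0],:d.shape[1]]
    P=np.stack([(u-K[0,2])/K[0,0]*d,-(v-K[1,2])/K[1,1]*d,-d],-1)
    return P@T[:3,:3].T+T[:3,3]
E
python3 - <<'E'
from h import *
print(get_state())
for n in('top','scene'):
    p,d,c=snap(n,n+'1.png'); np.savez('pics/%s1.npz'%n,p=p,d=d,W=cloud(d,c)); print(c)
E
```

```text
pics
{'clock': 0.0, 'q': array([-1.1911931 ,  0.68998628, -0.19449551,  1.56633372,  0.15729006,
        0.90248551, -0.2151259 ]), 'qd': array([-0.00020318, -0.00212541, -0.0026049 , -0.00057626, -0.00050664,
       -0.00025299,  0.00056896]), 'joint_torque': array([-7.44747431e-04, -5.27554071e+01, -1.26679089e+00, -1.53425592e+01,
       -5.25124662e-02,  6.49346039e-03,  1.86396787e-04]), 'tool_pos': array([0.21167034, 0.58733699, 0.20511093]), 'eef_rot': array([ 8.18204352e-01,  5.74926784e-01, -7.05536937e-04,  5.77627808e-04]), 'contact_force': array([ 0.00809798, -0.49462996, -0.39550357]), 'moment': array([0.00313553, 0.00970283, 0.01284909]), 'opening': 0.9993632396162622}
{'camera_matrix': array([[588.34270176,   0.        , 317.41732642],
       [  0.        , 588.34270176, 241.45296273],
       [  0.        ,   0.        ,   1.        ]]), 'world_from_camera': array([[ 0.06895606,  0.97671312, -0.20316629,  0.25656476],
       [-0.99761674,  0.06800674, -0.01165866, -0.00996575],
       [ 0.00242951,  0.20348603,  0.97907484,  1.34332735],
       [ 0.        ,  0.        ,  0.        ,  1.        ]])}
{'camera_matrix': array([[476.93982562,   0.        , 312.62016606],
       [  0.        , 476.93982562, 237.76137562],
       [  0.        ,   0.        ,   1.        ]]), 'world_from_camera': array([[ 0.70925756, -0.54465007,  0.44756006,  1.05630449],
       [ 0.70481576,  0.56023827, -0.43516414, -0.52461526],
       [-0.0137281 ,  0.62409084,  0.78123118,  1.02753306],
       [ 0.        ,  0.        ,  0.        ,  1.        ]])}
```

View pics/top1.png

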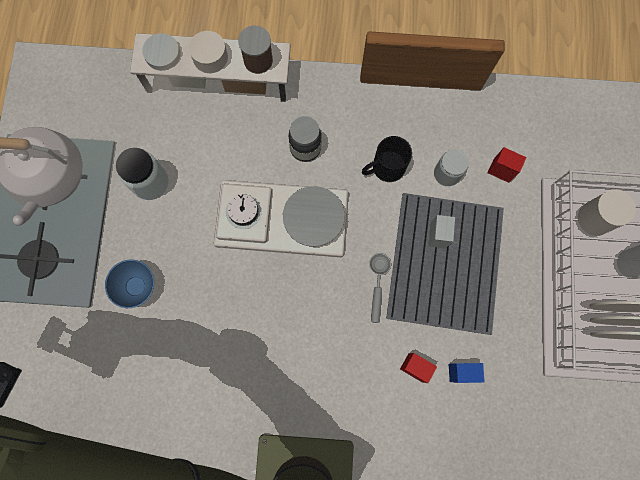

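View pics/scene1.png

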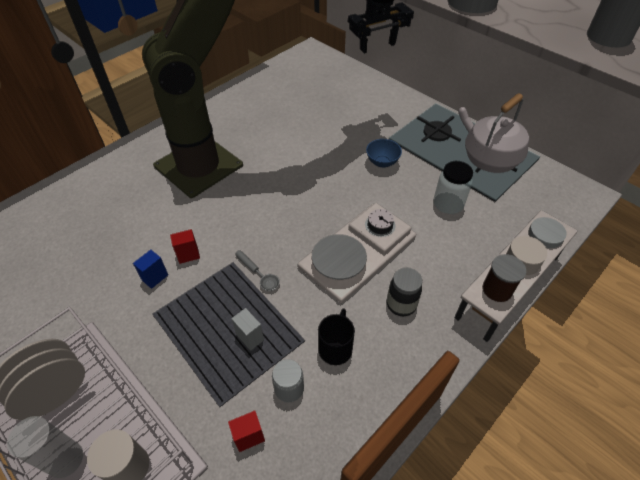

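The top view shows these candidates for the tin: a plain grey box on the mat (445,229), red boxes (507,164) and (418,367), a blue box (467,372) and the round tin (453,167). I choose the grey one on the mat. The pan is at (314,216), the dial at (242,209), the spoon at (378,285) and the mug at (390,160).

```bash
python3 - <<'E'
from h import *
z=np.load('pics/top1.npz');W=z['W'];p=z['p']
c=camera_model('top')
def fit(n,u0,u1,v0,v1,z0,z1):
    w=W[v0:v1,u0:u1].reshape(-1,3);m=(w[:,2]>z0)&(w[:,2]<z1);q=w[m]
    r=cv2.minAreaRect((q[:,:2]*1000).astype(np.float32));print(n,len(q),'med z',np.median(q[:,2]),'mean',q.mean(0),r);return q
fit('tin',425,465,205,255,.06,.1)
q=fit('pan',275,355,180,255,.052,.07)
print('circ',cv2.minEnclosingCircle((q[:,:2]*1000).astype(np.float32)))
q=fit('ring',215,272,180,245,.062,.08)
print('circ',cv2.minEnclosingCircle((q[:,:2]*1000).astype(np.float32)))
fit('block',210,275,178,248,.035,.053)
fit('house',205,360,175,262,.015,.053)
for n,b in dict(mug=(360,415,130,185),round=(435,470,148,187),jar=(285,325,115,163),carafe=(112,170,145,200)).items(): fit(n,*b,.05,.2)
fit('spoon',365,392,250,325,.004,.02)
a=cv2.resize(p[175:265,210:360],None,fx=4,fy=4,interpolation=cv2.INTER_CUBIC)
b=cv2.resize(p[195:265,420:470],None,fx=4,fy=4,interpolation=cv2.INTER_CUBIC)
b=cv2.copyMakeBorder(b,0,a.shape[0]-b.shape[0],0,0,0)
cv2.imwrite('pics/crop1.png',np.hstack([a,b])[:,:,::-1])
E
```

```text
tin 532 med z 0.08044888626382873 mean [ 0.56658467 -0.27101825  0.07937131] ((569.0272827148438, -272.5466613769531), (42.09258270263672, 59.32170104980469), 87.09049987792969)
pan 2905 med z 0.0591259519701226 mean [0.58125959 0.01867043 0.05913089] ((582.1281127929688, 19.05615997314453), (138.34432983398438, 137.83164978027344), 43.472904205322266)
circ ((582.3084716796875, 18.86651611328125), 70.3545150756836)
ring 710 med z 0.07160421815363294 mean [0.58303761 0.17801501 0.07150593] ((583.8667602539062, 178.1000518798828), (65.33090209960938, 66.33811950683594), 82.7267074584961)
circ ((584.0606079101562, 178.60379028320312), 34.11974334716797)
block 2019 med z 0.04386894361449123 mean [0.57934497 0.17629142 0.04380244] ((583.494384765625, 178.817626953125), (115.72026062011719, 131.35665893554688), 88.9970474243164)
house 4997 med z 0.026038739412061807 mean [0.57113307 0.12082383 0.03152913] ((582.5296020507812, 93.95945739746094), (300.3224182128906, 161.35447692871094), 89.30948638916016)
mug 698 med z 0.07909794512643065 mean [ 0.7281713  -0.14654554  0.0777258 ] ((731.637939453125, -138.39727783203125), (105.42616271972656, 81.25130462646484), 88.34186553955078)
round 745 med z 0.08235971366727357 mean [ 0.7174019  -0.28785343  0.07917154] ((720.8104858398438, -290.1472473144531), (62.90103530883789, 63.67300796508789), 20.79541778564453)
jar 1032 med z 0.10686236500648405 mean [0.7554595  0.05024014 0.09748691] ((761.5835571289062, 51.74311447143555), (73.89875793457031, 71.24452209472656), 55.35693359375)
carafe 1656 med z 0.12666506364088226 mean [0.64230848 0.40441686 0.11371668] ((648.3939819335938, 412.389404296875), (84.75440216064453, 89.20582580566406), 11.541747093200684)
spoon 633 med z 0.011864003508115006 mean [ 0.43950652 -0.14031684  0.01153756] ((438.60931396484375, -139.69775390625), (170.07582092285156, 59.67664337158203), 3.029129981994629)
```

View pics/crop1.png

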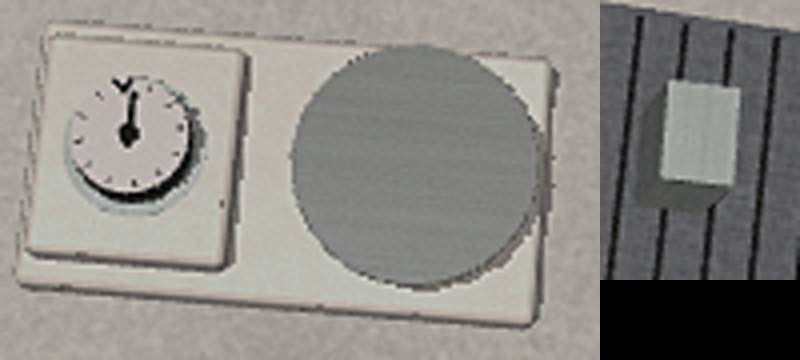

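```bash
cat >> h.py <<'E'
import json
from scipy.spatial.transform import Slerp
def pose(psi,b): return R.from_euler('z',psi,degrees=True)*R.from_euler('x',180+b,degrees=True)
def plan(grasp,psi,b,n=None,back=.019,start=None):
    """rows taking TCP so that the point `back` behind the TCP is at grasp; returns end pose"""
    s=get_state(); p0,R0=start or (np.array(s['tool_pos']),R.from_quat(s['eef_rot']))
    R1=pose(psi,b); p1=np.array(grasp)+back*R1.as_matrix()[:,2]
    g0=p0-back*R0.as_matrix()[:,2]
    ang=np.degrees((R0.inv()*R1).magnitude()); dist=np.linalg.norm(p1-p0)
    n=n or int(np.ceil(max(ang/9.5,dist/.05,1)))
    sl=Slerp([0,1],R.concatenate([R0,R1])); rows=[];pp,pr=p0,R0
    for k in range(1,n+1):
        r=sl(k/n); p=g0+(np.array(grasp)-g0)*k/n+back*r.as_matrix()[:,2]
        d=pr.inv().apply(p-pp)/.8; w=(pr.inv()*r).as_rotvec()/np.pi
        rows.append({a:round(float(v),4) for a,v in zip(['x','y','z','wx','wy','wz'],[*d,*w]) if abs(v)>4e-4}); pp,pr=p,r
    print(n,'rows dist %.3f ang %.1f'%(dist,ang)); print(json.dumps(rows)); return p1,R1
E
python3 - <<'E'
from h import *
z=np.load('pics/top1.npz');W=z['W'];w=W[205:255,425:465].reshape(-1,3);q=w[w[:,2]>.077]
print(len(q),q.mean(0),cv2.minAreaRect((q[:,:2]*1000).astype(np.float32)))
e=plan([.48,.2,.27],30,0)
e=plan([.567,-.255,.24],-3,0,start=e)
E
```

```text
448 [ 0.56318356 -0.26804203  0.10100318] ((416.68927001953125, -162.81900024414062), (60.898529052734375, 438.5286560058594), 54.23699951171875)
10 rows dist 0.474 ang 40.2
[{"x": -0.0342, "y": 0.048, "z": -0.0057, "wz": 0.0223}, {"x": -0.0308, "y": 0.0502, "z": -0.0057, "wz": 0.0223}, {"x": -0.0272, "y": 0.0523, "z": -0.0057, "wz": 0.0223}, {"x": -0.0234, "y": 0.0541, "z": -0.0057, "wz": 0.0223}, {"x": -0.0196, "y": 0.0556, "z": -0.0057, "wz": 0.0223}, {"x": -0.0156, "y": 0.0568, "z": -0.0057, "wz": 0.0223}, {"x": -0.0116, "y": 0.0578, "z": -0.0057, "wz": 0.0223}, {"x": -0.0075, "y": 0.0584, "z": -0.0057, "wz": 0.0223}, {"x": -0.0034, "y": 0.0588, "z": -0.0057, "wz": 0.0223}, {"x": 0.0007, "y": 0.0589, "z": -0.0057, "wz": 0.0223}]
10 rows dist 0.464 ang 33.0
[{"x": -0.019, "y": 0.0547, "z": 0.0037, "wz": 0.0183}, {"x": -0.0158, "y": 0.0557, "z": 0.0038, "wz": 0.0183}, {"x": -0.0126, "y": 0.0565, "z": 0.0038, "wz": 0.0183}, {"x": -0.0093, "y": 0.0571, "z": 0.0037, "wz": 0.0183}, {"x": -0.006, "y": 0.0576, "z": 0.0038, "wz": 0.0183}, {"x": -0.0027, "y": 0.0578, "z": 0.0038, "wz": 0.0183}, {"x": 0.0006, "y": 0.0579, "z": 0.0038, "wz": 0.0183}, {"x": 0.004, "y": 0.0578, "z": 0.0037, "wz": 0.0183}, {"x": 0.0073, "y": 0.0574, "z": 0.0038, "wz": 0.0183}, {"x": 0.0106, "y": 0.0569, "z": 0.0038, "wz": 0.0183}]
```

Request:
{"name": "apply_moves", "arguments": {"series": [{"x": -0.034, "y": 0.048, "z": -0.006, "wz": 0.022, "fingers": 1}, {"x": -0.031, "y": 0.05, "z": -0.006, "wz": 0.022}, {"x": -0.027, "y": 0.052, "z": -0.006, "wz": 0.022}, {"x": -0.023, "y": 0.054, "z": -0.006, "wz": 0.022}, {"x": -0.02, "y": 0.056, "z": -0.006, "wz": 0.022}, {"x": -0.016, "y": 0.057, "z": -0.006, "wz": 0.022}, {"x": -0.012, "y": 0.058, "z": -0.006, "wz": 0.022}, {"x": -0.008, "y": 0.058, "z": -0.006, "wz": 0.022}]}}

```text
schema error: expected keys x, y, z, wx, wy, wz, fingers
```

Request:
{"name": "apply_moves", "arguments": {"series": [{"x": -0.003, "y": 0.059, "z": -0.006, "wz": 0.022}, {"x": 0.001, "y": 0.059, "z": -0.006, "wz": 0.022}, {"x": -0.019, "y": 0.055, "z": 0.004, "wz": 0.018}, {"x": -0.016, "y": 0.056, "z": 0.004, "wz": 0.018}, {"x": -0.013, "y": 0.056, "z": 0.004, "wz": 0.018}, {"x": -0.009, "y": 0.057, "z": 0.004, "wz": 0.018}, {"x": -0.006, "y": 0.058, "z": 0.004, "wz": 0.018}, {"x": -0.003, "y": 0.058, "z": 0.004, "wz": 0.018}]}}

```text
schema error: expected keys x, y, z, wx, wy, wz, fingers
```

```bash
python3 - <<'E'
from h import *
s=get_state();print(s['clock'],s['q'])
e=plan([.55,-.26,.22],-3,0)
E
```

```text
0.1 [-1.19120791  0.68985893 -0.19456051  1.56620092  0.1572995   0.90251051
 -0.21510001]
19 rows dist 0.912 ang 73.2
[{"x": -0.0449, "y": 0.0398, "wz": 0.0214}, {"x": -0.0421, "y": 0.0428, "wz": 0.0214}, {"x": -0.0392, "y": 0.0455, "wz": 0.0214}, {"x": -0.036, "y": 0.048, "wz": 0.0214}, {"x": -0.0327, "y": 0.0503, "wz": 0.0214}, {"x": -0.0293, "y": 0.0524, "wz": 0.0214}, {"x": -0.0257, "y": 0.0543, "wz": 0.0214}, {"x": -0.022, "y": 0.0559, "wz": 0.0214}, {"x": -0.0182, "y": 0.0572, "wz": 0.0214}, {"x": -0.0143, "y": 0.0583, "wz": 0.0214}, {"x": -0.0103, "y": 0.0591, "wz": 0.0214}, {"x": -0.0063, "y": 0.0597, "wz": 0.0214}, {"x": -0.0023, "y": 0.06, "wz": 0.0214}, {"x": 0.0017, "y": 0.06, "wz": 0.0214}, {"x": 0.0058, "y": 0.0598, "wz": 0.0214}, {"x": 0.0098, "y": 0.0592, "wz": 0.0214}, {"x": 0.0137, "y": 0.0584, "wz": 0.0214}, {"x": 0.0176, "y": 0.0574, "wz": 0.0214}, {"x": 0.0214, "y": 0.0561, "wz": 0.0214}]
```

All keys are required; I'll write full rows.

Request:
{"name": "apply_moves", "arguments": {"series": [{"x": -0.034, "y": 0.048, "z": -0.006, "wx": 0, "wy": 0, "wz": 0.022, "fingers": 1}, {"x": -0.031, "y": 0.05, "z": -0.006, "wx": 0, "wy": 0, "wz": 0.022, "fingers": 1}, {"x": -0.027, "y": 0.052, "z": -0.006, "wx": 0, "wy": 0, "wz": 0.022, "fingers": 1}, {"x": -0.023, "y": 0.054, "z": -0.006, "wx": 0, "wy": 0, "wz": 0.022, "fingers": 1}, {"x": -0.02, "y": 0.056, "z": -0.006, "wx": 0, "wy": 0, "wz": 0.022, "fingers": 1}, {"x": -0.016, "y": 0.057, "z": -0.006, "wx": 0, "wy": 0, "wz": 0.022, "fingers": 1}, {"x": -0.012, "y": 0.058, "z": -0.006, "wx": 0, "wy": 0, "wz": 0.022, "fingers": 1}, {"x": -0.008, "y": 0.058, "z": -0.006, "wx": 0, "wy": 0, "wz": 0.022, "fingers": 1}]}}

```text
clock: 1.1
tool_pos: [0.4271, 0.2694, 0.2413]
eef_rot: [0.946, 0.325, -0.003, 0.001]
contact_force: [0.9, 0.5, 1.1]
opening: 1.001
```

Request:
{"name": "apply_moves", "arguments": {"series": [{"x": -0.003, "y": 0.059, "z": -0.006, "wx": 0, "wy": 0, "wz": 0.022, "fingers": 1}, {"x": 0.001, "y": 0.059, "z": -0.006, "wx": 0, "wy": 0, "wz": 0.022, "fingers": 1}, {"x": -0.019, "y": 0.055, "z": 0.004, "wx": 0, "wy": 0, "wz": 0.018, "fingers": 1}, {"x": -0.016, "y": 0.056, "z": 0.004, "wx": 0, "wy": 0, "wz": 0.018, "fingers": 1}, {"x": -0.013, "y": 0.056, "z": 0.004, "wx": 0, "wy": 0, "wz": 0.018, "fingers": 1}, {"x": -0.009, "y": 0.057, "z": 0.004, "wx": 0, "wy": 0, "wz": 0.018, "fingers": 1}, {"x": -0.006, "y": 0.058, "z": 0.004, "wx": 0, "wy": 0, "wz": 0.018, "fingers": 1}, {"x": -0.003, "y": 0.058, "z": 0.004, "wx": 0, "wy": 0, "wz": 0.018, "fingers": 1}]}}

```text
clock: 2.1
tool_pos: [0.5343, -0.0933, 0.2308]
eef_rot: [0.996, 0.085, -0.004, 0.001]
contact_force: [0.4, 0.3, -0.1]
opening: 1.0
```

```bash
python3 - <<'E'
from h import *
import h
s=get_state();print(s['clock'],s['q'],s['tool_pos'])
e=plan([.567,-.26,.20],-3,0)
E
```

```text
2.1 [ 0.04825291  0.5489981   0.0597884   1.78764387 -0.03764113  0.81278821
  0.29525771] [ 0.53428051 -0.09325894  0.2308178 ]
4 rows dist 0.177 ang 12.7
[{"x": 0.0014, "y": 0.0531, "z": 0.0157, "wy": 0.0006, "wz": 0.0177}, {"x": 0.0043, "y": 0.0529, "z": 0.0156, "wy": 0.0006, "wz": 0.0177}, {"x": 0.0072, "y": 0.0526, "z": 0.0156, "wy": 0.0006, "wz": 0.0177}, {"x": 0.0101, "y": 0.0521, "z": 0.0156, "wy": 0.0006, "wz": 0.0177}]
```

Request:
{"name": "apply_moves", "arguments": {"series": [{"x": 0.0014, "y": 0.053, "z": 0.01, "wx": 0, "wy": 0, "wz": 0.018, "fingers": 1}, {"x": 0.0043, "y": 0.053, "z": 0.01, "wx": 0, "wy": 0, "wz": 0.018, "fingers": 1}, {"x": 0.0072, "y": 0.053, "z": 0.01, "wx": 0, "wy": 0, "wz": 0.018, "fingers": 1}, {"x": 0.01, "y": 0.052, "z": 0.01, "wx": 0, "wy": 0, "wz": 0.018, "fingers": 1}, {"x": 0, "y": 0, "z": 0, "wx": 0, "wy": 0, "wz": 0, "fingers": 1}]}}

```text
clock: 2.72
tool_pos: [0.5646, -0.2703, 0.1958]
eef_rot: [0.999, -0.035, -0.005, 0.002]
contact_force: [-0.3, 0.6, -0.5]
opening: 1.0
```

```bash
python3 - <<'E'
from h import *
p,d,c=snap('wrist','w1.png'); W=cloud(d,c); np.savez('pics/w1.npz',p=p,W=W)
print(c['camera_matrix'],c['world_from_camera'])
w=W.reshape(-1,3)
m=(abs(w[:,2]-.081)<.006)&(abs(w[:,0]-.567)<.06)&(abs(w[:,1]+.271)<.06);q=w[m]
print(len(q),q.mean(0),cv2.minAreaRect((q[:,:2]*1000).astype(np.float32)))
E
```

```text
[[341.57975219   0.         319.31368129]
 [  0.         341.57975219 236.46535005]
 [  0.           0.           1.        ]] [[ 0.99757322  0.06270806  0.03025504  0.57182563]
 [-0.06873051  0.95635905  0.28399558 -0.19803606]
 [-0.01112587 -0.28538583  0.95834813  0.3735488 ]
 [ 0.          0.          0.          1.        ]]
2865 [ 0.57303112 -0.27253875  0.08124943] ((572.9743041992188, -273.5908203125), (40.80910110473633, 56.00273513793945), 87.16526794433594)
```

View pics/w1.png

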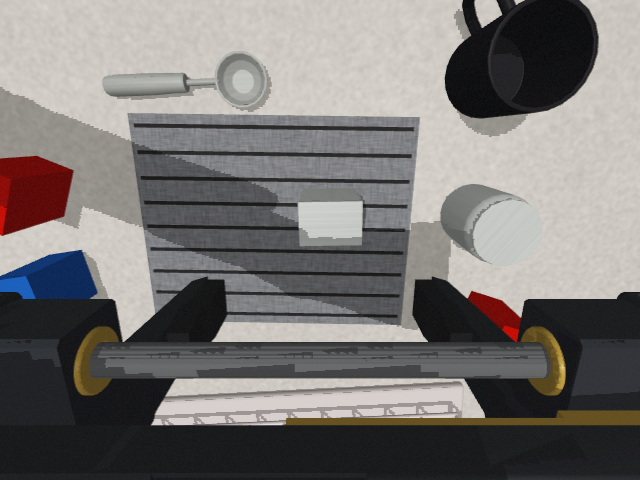

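The wrist view confirms the plain grey tin at (330,220), with its 56 mm side across the jaws. I now tilt 45° and approach.

```bash
cat >> h.py <<'E'
def full(rows,f): return rows
E
python3 - <<'E'
from h import *
C=np.array([.571,-.273,.043]); a=pose(-2.8,-45).as_matrix()[:,2]
e=plan(C-.11*a,-2.8,-45)
e=plan(C-.006*a,-2.8,-45,start=e)
E
```

```text
5 rows dist 0.107 ang 44.9
[{"x": 0.0015, "y": -0.0145, "z": 0.0232, "wx": -0.0498, "wy": 0.0011, "wz": -0.0008}, {"x": 0.0015, "y": -0.0179, "z": 0.0201, "wx": -0.0498, "wy": 0.0011, "wz": -0.0008}, {"x": 0.0015, "y": -0.0209, "z": 0.0165, "wx": -0.0498, "wy": 0.0011, "wz": -0.0008}, {"x": 0.0015, "y": -0.0232, "z": 0.0124, "wx": -0.0498, "wy": 0.0011, "wz": -0.0008}, {"x": 0.0015, "y": -0.0248, "z": 0.0081, "wx": -0.0498, "wy": 0.0011, "wz": -0.0008}]
3 rows dist 0.104 ang 0.0
[{"z": 0.0433}, {"z": 0.0433}, {"z": 0.0433}]
```

Request:
{"name": "apply_moves", "arguments": {"series": [{"x": 0.0015, "y": -0.0145, "z": 0.018, "wx": -0.05, "wy": 0.001, "wz": -0.001, "fingers": 1}, {"x": 0.0015, "y": -0.018, "z": 0.018, "wx": -0.05, "wy": 0.001, "wz": -0.001, "fingers": 1}, {"x": 0.0015, "y": -0.021, "z": 0.016, "wx": -0.05, "wy": 0.001, "wz": -0.001, "fingers": 1}, {"x": 0.0015, "y": -0.023, "z": 0.012, "wx": -0.05, "wy": 0.001, "wz": -0.001, "fingers": 1}, {"x": 0.0015, "y": -0.025, "z": 0.008, "wx": -0.05, "wy": 0.001, "wz": -0.001, "fingers": 1}, {"x": 0, "y": 0, "z": 0, "wx": 0, "wy": 0, "wz": 0, "fingers": 1}]}}

```text
clock: 3.52
tool_pos: [0.5768, -0.198, 0.1067]
eef_rot: [0.92, -0.015, -0.007, 0.39]
contact_force: [-0.3, -0.3, 0.7]
opening: 0.999
```

```bash
python3 - <<'E'
from h import *
print(get_state()['q'])
C=np.array([.571,-.273,.043]); a=pose(-2.8,-45).as_matrix()[:,2]
e=plan(C-.006*a,-2.8,-45,n=4)
E
```

```text
[-0.57406833  1.11378714  0.7586263   1.83174319  0.26041509  0.50215514
 -0.39634837]
4 rows dist 0.112 ang 1.3
[{"x": -0.001, "y": 0.0019, "z": 0.0348, "wx": 0.0014, "wy": -0.0008, "wz": 0.0009}, {"x": -0.0009, "y": 0.0021, "z": 0.0348, "wx": 0.0014, "wy": -0.0008, "wz": 0.0009}, {"x": -0.0008, "y": 0.0022, "z": 0.0348, "wx": 0.0014, "wy": -0.0008, "wz": 0.0009}, {"x": -0.0007, "y": 0.0024, "z": 0.0348, "wx": 0.0014, "wy": -0.0008, "wz": 0.0009}]
```

Request:
{"name": "apply_moves", "arguments": {"series": [{"x": -0.001, "y": 0.002, "z": 0.035, "wx": 0.0015, "wy": -0.001, "wz": 0.001, "fingers": 1}, {"x": -0.001, "y": 0.002, "z": 0.035, "wx": 0.0015, "wy": -0.001, "wz": 0.001, "fingers": 1}, {"x": -0.001, "y": 0.002, "z": 0.035, "wx": 0.0015, "wy": -0.001, "wz": 0.001, "fingers": 1}, {"x": -0.001, "y": 0.002, "z": 0.035, "wx": 0.0015, "wy": -0.001, "wz": 0.001, "fingers": 1}, {"x": 0, "y": 0, "z": 0, "wx": 0, "wy": 0, "wz": 0, "fingers": 1}]}}

```text
clock: 4.15
tool_pos: [0.5715, -0.2802, 0.0336]
eef_rot: [0.926, -0.024, -0.007, 0.376]
contact_force: [-0.3, -0.1, 0.0]
opening: 0.998
```

```bash
python3 - <<'E'
from h import *
print(get_state()['q'])
C=np.array([.571,-.273,.043]); a=pose(-2.8,-45).as_matrix()[:,2]
e=plan(C-.006*a,-2.8,-45,n=1)
E
```

```text
[-0.41268326  1.22632976  0.73365508  1.8386176   0.27330505  0.30635249
 -0.39366521]
1 rows dist 0.002 ang 0.9
[{"x": -0.0011, "y": 0.0021, "z": 0.0016, "wx": -0.0047, "wy": -0.0007, "wz": -0.0011}]
```

Good. Grip now with 25 N, then lift.

Request:
{"name": "apply_moves", "arguments": {"series": [{"x": -0.001, "y": 0.002, "z": 0.0015, "wx": -0.005, "wy": -0.001, "wz": -0.001, "fingers": 0.5}, {"x": 0, "y": 0, "z": 0, "wx": 0, "wy": 0, "wz": 0, "fingers": -0.2}, {"x": 0, "y": 0, "z": 0, "wx": 0, "wy": 0, "wz": 0, "fingers": -0.5}, {"x": 0, "y": 0, "z": 0, "wx": 0, "wy": 0, "wz": 0, "fingers": -0.5}, {"x": 0, "y": 0, "z": 0, "wx": 0, "wy": 0, "wz": 0, "fingers": -0.5}, {"x": 0, "y": 0, "z": 0, "wx": 0, "wy": 0, "wz": 0, "fingers": -0.5}], "force": 25}}

```text
clock: 4.9
tool_pos: [0.5731, -0.2786, 0.0362]
eef_rot: [0.924, -0.022, -0.007, 0.381]
contact_force: [0.9, -0.1, -0.2]
opening: 0.631
```

```bash
python3 - <<'E'
from h import *
s=get_state();print(s['q'],s['contact_force'],s['opening'])
# height of the tin centre along approach unchanged: lift then turn
T=R.from_quat(s['eef_rot']).as_matrix()[:,2]; g=s['tool_pos']-.019*T; print('g',g)
e=plan([.54,-.273,.13],-2.8,-45)
e=plan([.54,-.273,.13],-2.8,45,start=e)
E
```

```text
[-0.42470632  1.23162656  0.74308161  1.83638162  0.2734725   0.31255277
 -0.39802622] [ 0.85310367 -0.05177907 -0.17028681] 0.6310518537214086
g [ 0.57369772 -0.26518015  0.0496808 ]
2 rows dist 0.088 ang 0.3
[{"x": -0.0207, "y": 0.0397, "z": -0.0315, "wy": -0.0007}, {"x": -0.0208, "y": 0.0397, "z": -0.0314, "wy": -0.0007}]
10 rows dist 0.027 ang 90.0
[{"y": -0.0037, "wx": 0.05}, {"y": -0.0037, "wx": 0.05}, {"y": -0.0037, "wx": 0.05}, {"y": -0.0037, "wx": 0.05}, {"y": -0.0037, "wx": 0.05}, {"y": -0.0037, "wx": 0.05}, {"y": -0.0037, "wx": 0.05}, {"y": -0.0037, "wx": 0.05}, {"y": -0.0037, "wx": 0.05}, {"y": -0.0037, "wx": 0.05}]
```

Request:
{"name": "apply_moves", "arguments": {"series": [{"x": 0, "y": 0.02, "z": -0.02, "wx": 0, "wy": 0, "wz": 0, "fingers": -0.5}, {"x": -0.014, "y": 0.027, "z": -0.02, "wx": 0, "wy": 0, "wz": 0, "fingers": -0.5}, {"x": -0.02, "y": 0.035, "z": -0.02, "wx": 0, "wy": 0, "wz": 0, "fingers": -0.5}, {"x": 0, "y": -0.0037, "z": 0, "wx": 0.04, "wy": 0, "wz": 0, "fingers": -0.5}, {"x": 0, "y": -0.0037, "z": 0, "wx": 0.05, "wy": 0, "wz": 0, "fingers": -0.5}, {"x": 0, "y": -0.0037, "z": 0, "wx": 0.05, "wy": 0, "wz": 0, "fingers": -0.5}, {"x": 0, "y": -0.0037, "z": 0, "wx": 0.05, "wy": 0, "wz": 0, "fingers": -0.5}, {"x": 0, "y": -0.0037, "z": 0, "wx": 0.05, "wy": 0, "wz": 0, "fingers": -0.5}]}}

```text
clock: 5.9
tool_pos: [0.5447, -0.2683, 0.1076]
eef_rot: [1.0, -0.015, -0.002, 0.002]
contact_force: [0.0, -0.0, -2.6]
opening: 0.627
```

```bash
python3 - <<'E'
from h import *
s=get_state();print(s['q'],s['contact_force'],s['opening'])
T=R.from_quat(s['eef_rot']).as_matrix()[:,2]; g=s['tool_pos']-.019*T; print('g',g)
e=plan([.54,-.273,.12],-2.8,45)
E
```

```text
[ 0.41781415  0.79032078 -0.06985311  1.70935462  0.09165906  0.6477652
  0.26482947] [ 0.04955965 -0.02027593 -2.56296658] 0.6271170768063794
g [ 0.54480038 -0.26824026  0.12655862]
5 rows dist 0.010 ang 45.3
[{"x": -0.0011, "y": -0.0025, "z": 0.0014, "wx": 0.0503, "wy": 0.0007, "wz": 0.001}, {"x": -0.0011, "y": -0.0023, "z": 0.0011, "wx": 0.0503, "wy": 0.0007, "wz": 0.001}, {"x": -0.0011, "y": -0.0021, "z": 0.0009, "wx": 0.0503, "wy": 0.0007, "wz": 0.001}, {"x": -0.0011, "y": -0.0019, "z": 0.0006, "wx": 0.0503, "wy": 0.0007, "wz": 0.001}, {"x": -0.0011, "y": -0.0018, "wx": 0.0503, "wy": 0.0007, "wz": 0.001}]
```

Request:
{"name": "apply_moves", "arguments": {"series": [{"x": -0.001, "y": -0.0024, "z": 0.001, "wx": 0.0505, "wy": 0.001, "wz": 0.001, "fingers": -0.5}, {"x": -0.001, "y": -0.0023, "z": 0.001, "wx": 0.0505, "wy": 0.001, "wz": 0.001, "fingers": -0.5}, {"x": -0.001, "y": -0.002, "z": 0.001, "wx": 0.0505, "wy": 0.001, "wz": 0.001, "fingers": -0.5}, {"x": -0.001, "y": -0.002, "z": 0, "wx": 0.0505, "wy": 0.001, "wz": 0.001, "fingers": -0.5}, {"x": -0.001, "y": -0.002, "z": 0, "wx": 0.0505, "wy": 0.001, "wz": 0.001, "fingers": -0.5}, {"x": 0, "y": 0, "z": 0, "wx": 0, "wy": 0, "wz": 0, "fingers": -0.5}]}}

```text
clock: 6.65
tool_pos: [0.5343, -0.2699, 0.1037]
eef_rot: [0.919, -0.029, 0.012, -0.392]
contact_force: [-0.2, 0.3, -2.7]
opening: 0.629
```

```bash
python3 - <<'E'
from h import *
s=get_state();print(s['q'],s['contact_force'],s['opening'])
Rr=R.from_quat(s['eef_rot']).as_matrix();T=Rr[:,2]; g=s['tool_pos']-.019*T; print('g',g,'z',T,'x',Rr[:,0])
p,d,c=snap('scene','s2.png');W=cloud(d,c)
cv2.imwrite('pics/s2c.png',cv2.resize(p[180:420,120:440],None,fx=2,fy=2)[:,:,::-1])
e=plan([.54,-.273,.04],-2.8,45)
E
```

```text
[ 0.94271989  1.13437828 -0.47804269  1.26971329 -0.24187562  1.26821795
  0.68616194] [-0.2210407   0.28188323 -2.70192552] 0.6294160256858234
g [ 0.53342931 -0.28362429  0.1168406 ] z [ 0.04548545  0.72084892 -0.69159808] x [ 9.97997712e-01 -6.32493772e-02 -2.87550295e-04]
2 rows dist 0.080 ang 1.4
[{"x": 0.0025, "y": 0.0321, "z": 0.0383, "wx": -0.0034, "wy": -0.0017, "wz": -0.001}, {"x": 0.0026, "y": 0.0317, "z": 0.0387, "wx": -0.0034, "wy": -0.0017, "wz": -0.001}]
```

View pics/s2c.png

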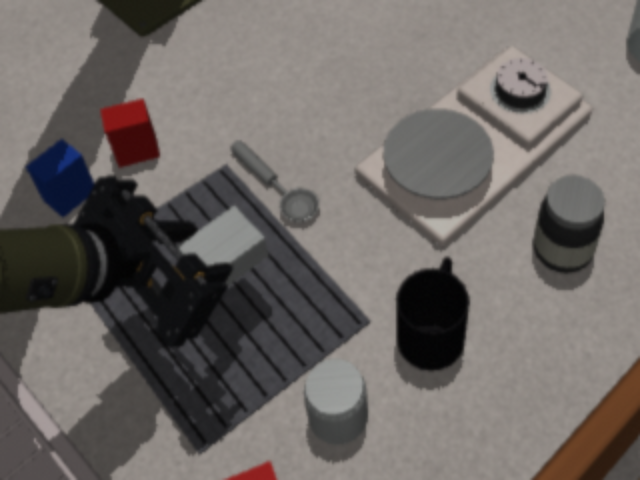

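Request:
{"name": "apply_moves", "arguments": {"series": [{"x": 0.0025, "y": 0.023, "z": 0.027, "wx": -0.0034, "wy": 0, "wz": 0, "fingers": -0.5}, {"x": 0.0025, "y": 0.023, "z": 0.027, "wx": -0.0034, "wy": 0, "wz": 0, "fingers": -0.5}, {"x": 0, "y": 0.018, "z": 0.018, "wx": 0, "wy": 0, "wz": 0, "fingers": -0.5}, {"x": 0, "y": 0, "z": 0, "wx": 0, "wy": 0, "wz": 0, "fingers": -0.5}]}}

```text
clock: 7.2
tool_pos: [0.5448, -0.2584, 0.0335]
eef_rot: [0.926, -0.021, 0.014, -0.377]
contact_force: [-0.0, -0.1, -3.1]
opening: 0.629
```

```bash
python3 - <<'E'
from h import *
s=get_state();print(s['q'],s['contact_force'],s['opening'])
Rr=R.from_quat(s['eef_rot']).as_matrix();T=Rr[:,2]; g=s['tool_pos']-.019*T; print('g',g,'z',T,'x',Rr[:,0])
e=plan([g[0],g[1],.0305],-3.5,45)
E
```

```text
[ 0.90882863  1.21240084 -0.46520945  1.28449405 -0.21420538  1.15222613
  0.71832262] [-0.02954057 -0.09957396 -3.10335248] 0.6288768822534865
g [ 0.54402473 -0.27167174  0.04705393] z [ 0.04212761  0.69691948 -0.71591096] x [ 0.99869895 -0.04998146  0.01011264]
1 rows dist 0.016 ang 1.1
[{"y": 0.0141, "z": 0.0148, "wx": 0.004, "wz": 0.0048}]
```

Request:
{"name": "apply_moves", "arguments": {"series": [{"x": 0, "y": 0.006, "z": 0.006, "wx": 0.004, "wy": 0, "wz": 0.003, "fingers": -0.5}, {"x": 0, "y": 0.005, "z": 0.005, "wx": 0, "wy": 0, "wz": 0.002, "fingers": -0.5}, {"x": 0, "y": 0.003, "z": 0.003, "wx": 0, "wy": 0, "wz": 0, "fingers": -0.5}, {"x": 0, "y": 0, "z": 0, "wx": 0, "wy": 0, "wz": 0, "fingers": -0.5}]}}

```text
clock: 7.7
tool_pos: [0.5466, -0.2594, 0.0193]
eef_rot: [0.924, -0.028, 0.013, -0.382]
contact_force: [-0.0, 0.3, -2.2]
opening: 0.629
```

Request:
{"name": "apply_moves", "arguments": {"series": [{"x": 0, "y": 0.0015, "z": 0.0015, "wx": 0, "wy": 0, "wz": 0, "fingers": -0.5}, {"x": 0, "y": 0, "z": 0, "wx": 0, "wy": 0, "wz": 0, "fingers": -0.5}]}}

```text
clock: 7.95
tool_pos: [0.5469, -0.2596, 0.0181]
eef_rot: [0.924, -0.028, 0.013, -0.382]
contact_force: [-0.3, 1.5, -1.1]
opening: 0.628
```

Contact with the mat begins; release, back out along the tool axis.

Request:
{"name": "apply_moves", "arguments": {"series": [{"x": 0, "y": 0, "z": 0, "wx": 0, "wy": 0, "wz": 0, "fingers": 0.4}, {"x": 0, "y": 0, "z": 0, "wx": 0, "wy": 0, "wz": 0, "fingers": 1}, {"x": 0, "y": 0, "z": 0, "wx": 0, "wy": 0, "wz": 0, "fingers": 1}, {"x": 0, "y": 0, "z": -0.04, "wx": 0, "wy": 0, "wz": 0, "fingers": 1}, {"x": 0, "y": 0, "z": -0.06, "wx": 0, "wy": 0, "wz": 0, "fingers": 1}, {"x": 0, "y": -0.03, "z": -0.06, "wx": 0, "wy": 0, "wz": 0, "fingers": 1}, {"x": 0, "y": 0, "z": 0, "wx": 0, "wy": 0, "wz": 0, "fingers": 1}]}}

```text
clock: 8.82
tool_pos: [0.5426, -0.3334, 0.13]
eef_rot: [0.923, -0.027, 0.013, -0.383]
contact_force: [-1.3, -0.0, -1.1]
opening: 0.999
```

```bash
python3 - <<'E'
from h import *
s=get_state();print(s['q'],s['tool_pos'])
for n in('top','wrist'):
    p,d,c=snap(n,n+'3.png');W=cloud(d,c);w=W.reshape(-1,3)
    m=(abs(w[:,2]-.044)<.006)&(abs(w[:,0]-.545)<.07)&(abs(w[:,1]+.265)<.08);q=w[m]
    print(n,len(q),q.mean(0),cv2.minAreaRect((q[:,:2]*1000).astype(np.float32)))
e=plan([.547,-.25,.17],-3,-25)
E
```

```text
[ 0.95224738  1.15565415 -0.45241236  1.06118395 -0.21992657  1.45090449
  0.67601163] [ 0.54257425 -0.33340083  0.12998978]
top 826 [ 0.54158066 -0.2658114   0.04312084] ((542.13427734375, -266.1302795410156), (78.69816589355469, 57.31180191040039), 86.21875762939453)
wrist 5287 [ 0.54591492 -0.27047244  0.04325194] ((546.15625, -267.0185241699219), (79.29222106933594, 56.151363372802734), 86.62598419189453)
8 rows dist 0.078 ang 70.4
[{"y": -0.0101, "z": 0.0068, "wx": -0.0489}, {"y": -0.0111, "z": 0.0047, "wx": -0.0489}, {"y": -0.0117, "z": 0.0023, "wx": -0.0489}, {"y": -0.0119, "wx": -0.0489}, {"y": -0.0117, "z": -0.0024, "wx": -0.0489}, {"y": -0.0112, "z": -0.0047, "wx": -0.0489}, {"x": 0.0004, "y": -0.0104, "z": -0.0069, "wx": -0.0489}, {"x": 0.0004, "y": -0.0092, "z": -0.009, "wx": -0.0489}]
```

View pics/wrist3.png

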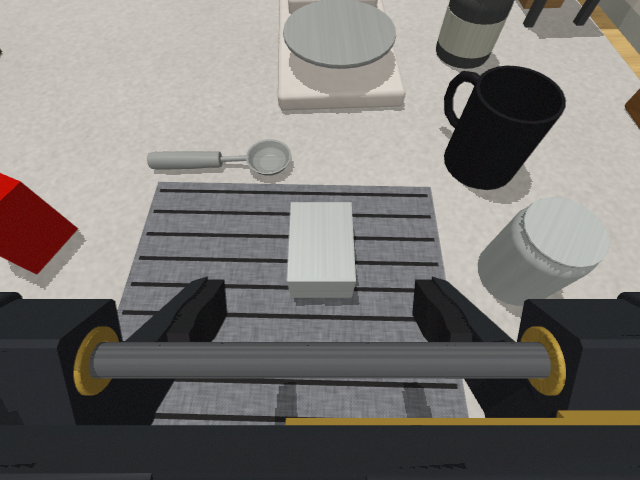

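The tin lies on its 56×78 side with its mouth towards +y, as wanted. For the second grasp I lean the tool -30°.

Request:
{"name": "apply_moves", "arguments": {"series": [{"x": 0, "y": -0.01, "z": 0.007, "wx": -0.05, "wy": 0, "wz": 0, "fingers": 1}, {"x": 0, "y": -0.011, "z": 0.005, "wx": -0.05, "wy": 0, "wz": 0, "fingers": 1}, {"x": 0, "y": -0.012, "z": 0.002, "wx": -0.05, "wy": 0, "wz": 0, "fingers": 1}, {"x": 0, "y": -0.012, "z": 0, "wx": -0.05, "wy": 0, "wz": 0, "fingers": 1}, {"x": 0, "y": -0.012, "z": -0.002, "wx": -0.05, "wy": 0, "wz": 0, "fingers": 1}, {"x": 0, "y": -0.011, "z": -0.005, "wx": -0.05, "wy": 0, "wz": 0, "fingers": 1}, {"x": 0, "y": -0.01, "z": -0.007, "wx": -0.05, "wy": 0, "wz": 0, "fingers": 1}, {"x": 0, "y": -0.01, "z": -0.009, "wx": -0.05, "wy": 0, "wz": 0, "fingers": 1}]}}

```text
clock: 9.93
tool_pos: [0.5351, -0.2498, 0.1382]
eef_rot: [0.97, -0.026, -0.016, 0.24]
contact_force: [-0.3, -0.1, -1.9]
opening: 0.998
```

```bash
python3 - <<'E'
from h import *
s=get_state();print(s['q'],s['tool_pos'])
C=np.array([.545,-.2675,.024]); a=pose(-3.5,-30).as_matrix()[:,2]
e=plan(C-.07*a,-3.5,-30)
e=plan(C-.006*a,-3.5,-30,start=e,n=2)
E
```

```text
[-0.16322916  0.80049342  0.40075895  1.88712654  0.41433536  0.5192094
 -0.2960403 ] [ 0.53505818 -0.24983299  0.138209  ]
2 rows dist 0.071 ang 2.5
[{"x": 0.0077, "y": -0.025, "z": 0.0362, "wx": -0.0062, "wy": 0.0025, "wz": 0.0018}, {"x": 0.0073, "y": -0.0257, "z": 0.0357, "wx": -0.0062, "wy": 0.0025, "wz": 0.0018}]
2 rows dist 0.064 ang 0.0
[{"z": 0.04}, {"z": 0.04}]
```

Request:
{"name": "apply_moves", "arguments": {"series": [{"x": 0.0075, "y": -0.025, "z": 0.03, "wx": -0.006, "wy": 0.0025, "wz": 0.002, "fingers": 1}, {"x": 0.0075, "y": -0.025, "z": 0.03, "wx": -0.006, "wy": 0.0025, "wz": 0.002, "fingers": 1}, {"x": 0, "y": 0, "z": 0, "wx": 0, "wy": 0, "wz": 0, "fingers": 1}]}}

```text
clock: 10.3
tool_pos: [0.5465, -0.225, 0.0701]
eef_rot: [0.966, -0.019, -0.01, 0.258]
contact_force: [-0.2, 0.0, -0.1]
opening: 1.001
```

```bash
python3 - <<'E'
from h import *
C=np.array([.545,-.2675,.024]); a=pose(-3.5,-30).as_matrix()[:,2]
e=plan(C-.006*a,-3.5,-30,n=2)
E
```

```text
2 rows dist 0.075 ang 1.2
[{"x": 0.0005, "y": 0.0087, "z": 0.0464, "wz": 0.0034}, {"x": 0.0006, "y": 0.0086, "z": 0.0464, "wz": 0.0034}]
```

Request:
{"name": "apply_moves", "arguments": {"series": [{"x": 0.0005, "y": 0.0085, "z": 0.046, "wx": 0, "wy": 0, "wz": 0.003, "fingers": 1}, {"x": 0.0005, "y": 0.0085, "z": 0.044, "wx": 0, "wy": 0, "wz": 0.003, "fingers": 1}, {"x": 0, "y": 0, "z": 0, "wx": 0, "wy": 0, "wz": 0, "fingers": 1}]}}

```text
clock: 10.68
tool_pos: [0.5427, -0.2757, 0.0155]
eef_rot: [0.966, -0.029, -0.009, 0.258]
contact_force: [0.3, 0.2, 0.8]
opening: 1.0
```

```bash
python3 - <<'E'
from h import *
s=get_state();print(s['contact_force'])
C=np.array([.545,-.2675,.024]); a=pose(-3.5,-30).as_matrix()[:,2]
e=plan(C-.006*a,-3.5,-30,n=1)
E
```

```text
[0.32553927 0.15534744 0.75095095]
1 rows dist 0.004 ang 0.2
[{"x": 0.0022, "y": -0.0037, "z": 0.0018, "wy": 0.0007, "wz": 0.0005}]
```

Request:
{"name": "apply_moves", "arguments": {"series": [{"x": 0.002, "y": -0.0037, "z": 0.0005, "wx": 0, "wy": 0, "wz": 0, "fingers": 0.5}, {"x": 0, "y": 0, "z": 0, "wx": 0, "wy": 0, "wz": 0, "fingers": -0.2}, {"x": 0, "y": 0, "z": 0, "wx": 0, "wy": 0, "wz": 0, "fingers": -0.5}, {"x": 0, "y": 0, "z": 0, "wx": 0, "wy": 0, "wz": 0, "fingers": -0.5}, {"x": 0, "y": 0, "z": 0, "wx": 0, "wy": 0, "wz": 0, "fingers": -0.5}]}}

```text
clock: 11.3
tool_pos: [0.5464, -0.2713, 0.0171]
eef_rot: [0.966, -0.029, -0.007, 0.257]
contact_force: [-0.1, -1.1, -1.3]
opening: 0.596
```

```bash
python3 - <<'E'
from h import *
s=get_state();print(s['contact_force'])
Rr=R.from_quat(s['eef_rot']);rel=Rr.inv().apply(np.array([.545,-.2675,.024])-s['tool_pos']);print('tin centre in tool',rel, 'b', Rr.as_euler('xyz',degrees=True))
e=plan([.545,-.2675,.14],-3.5,-30,n=3)
e=plan([.56,-.2,.2],-3.5,30,start=e)
E
```

```text
[-0.11487547 -1.10087107 -1.34184362]
tin centre in tool [-0.00162781  0.00020236 -0.00778405] b [ 1.50178301e+02 -9.12582068e-02 -3.41553115e+00]
3 rows dist 0.107 ang 0.2
[{"x": -0.0006, "y": 0.0241, "z": -0.0373}, {"x": -0.0006, "y": 0.0242, "z": -0.0372}, {"x": -0.0007, "y": 0.0242, "z": -0.0372}]
7 rows dist 0.106 ang 60.0
[{"x": 0.0019, "y": -0.0087, "z": -0.0156, "wx": 0.0476}, {"x": 0.0019, "y": -0.011, "z": -0.0147, "wx": 0.0476}, {"x": 0.0019, "y": -0.013, "z": -0.0134, "wx": 0.0476}, {"x": 0.0019, "y": -0.0149, "z": -0.0119, "wx": 0.0476}, {"x": 0.0019, "y": -0.0165, "z": -0.01, "wx": 0.0476}, {"x": 0.0019, "y": -0.0178, "z": -0.008, "wx": 0.0476}, {"x": 0.0019, "y": -0.0188, "z": -0.0058, "wx": 0.0476}]
```

Request:
{"name": "apply_moves", "arguments": {"series": [{"x": 0, "y": 0, "z": 0, "wx": 0, "wy": 0, "wz": 0, "fingers": -0.5}, {"x": 0, "y": 0.01, "z": -0.015, "wx": 0, "wy": 0, "wz": 0, "fingers": -0.5}, {"x": 0, "y": 0.01, "z": -0.015, "wx": 0, "wy": 0, "wz": 0, "fingers": -0.5}]}}

```text
clock: 11.68
tool_pos: [0.5456, -0.2727, 0.0463]
eef_rot: [0.966, -0.028, -0.008, 0.257]
contact_force: [-0.0, 0.3, -2.4]
opening: 0.593
```

```bash
python3 - <<'E'
from h import *
p,d,c=snap('wrist','w4.png')
E
```

```text
(no output)
```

View pics/w4.png

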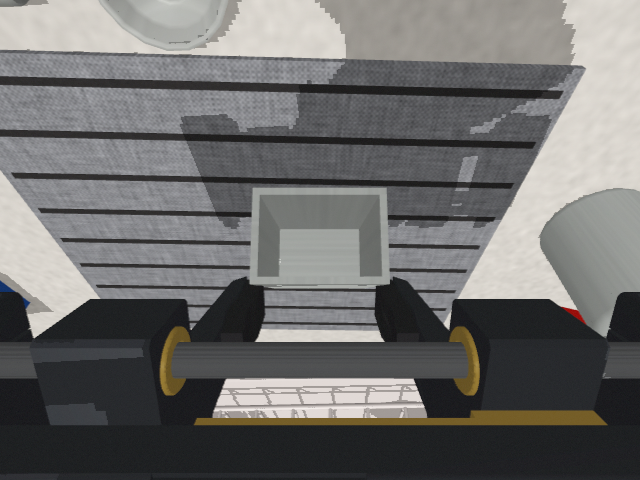

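```bash
python3 - <<'E'
from h import *
e=plan([.547,-.2675,.17],-3.5,-30,n=2,back=.0078)
e=plan([.582,.019,.2],-3.5,60,start=e,back=.0078,n=12)
E
```

```text
2 rows dist 0.115 ang 0.2
[{"y": 0.0346, "z": -0.063, "wx": -0.0004}, {"y": 0.0347, "z": -0.0629, "wx": -0.0004}]
12 rows dist 0.301 ang 90.0
[{"x": 0.0018, "y": -0.0257, "z": -0.0178, "wx": 0.0417}, {"x": 0.0018, "y": -0.0278, "z": -0.0145, "wx": 0.0417}, {"x": 0.0018, "y": -0.0295, "z": -0.0109, "wx": 0.0417}, {"x": 0.0018, "y": -0.0306, "z": -0.0071, "wx": 0.0417}, {"x": 0.0018, "y": -0.0313, "z": -0.0032, "wx": 0.0417}, {"x": 0.0018, "y": -0.0314, "z": 0.0007, "wx": 0.0417}, {"x": 0.0018, "y": -0.0311, "z": 0.0047, "wx": 0.0417}, {"x": 0.0018, "y": -0.0302, "z": 0.0085, "wx": 0.0417}, {"x": 0.0018, "y": -0.0288, "z": 0.0122, "wx": 0.0417}, {"x": 0.0018, "y": -0.027, "z": 0.0157, "wx": 0.0417}, {"x": 0.0018, "y": -0.0247, "z": 0.0189, "wx": 0.0417}, {"x": 0.0018, "y": -0.022, "z": 0.0218, "wx": 0.0417}]
```

Request:
{"name": "apply_moves", "arguments": {"series": [{"x": 0, "y": 0.03, "z": -0.055, "wx": 0, "wy": 0, "wz": 0, "fingers": -0.5}, {"x": 0, "y": 0.03, "z": -0.055, "wx": 0, "wy": 0, "wz": 0, "fingers": -0.5}, {"x": 0.002, "y": -0.026, "z": -0.018, "wx": 0.042, "wy": 0, "wz": 0, "fingers": -0.5}, {"x": 0.002, "y": -0.028, "z": -0.014, "wx": 0.042, "wy": 0, "wz": 0, "fingers": -0.5}, {"x": 0.002, "y": -0.03, "z": -0.011, "wx": 0.042, "wy": 0, "wz": 0, "fingers": -0.5}, {"x": 0.002, "y": -0.031, "z": -0.007, "wx": 0.042, "wy": 0, "wz": 0, "fingers": -0.5}, {"x": 0.002, "y": -0.031, "z": -0.003, "wx": 0.042, "wy": 0, "wz": 0, "fingers": -0.5}, {"x": 0.002, "y": -0.031, "z": 0.001, "wx": 0.042, "wy": 0, "wz": 0, "fingers": -0.5}]}}

```text
clock: 12.72
tool_pos: [0.5623, -0.1189, 0.1737]
eef_rot: [0.989, -0.028, 0.006, -0.144]
contact_force: [-0.2, -0.6, -2.7]
opening: 0.589
```

```bash
python3 - <<'E'
from h import *
s=get_state();print(s['q'],s['contact_force'],s['opening'])
e=plan([.582,.019,.18],-3.5,60,back=.0078,n=7)
E
```

```text
[ 0.47780738  0.72063721 -0.30886824  1.69464104 -0.11497501  0.80339718
  0.26194246] [-0.23426608 -0.55476045 -2.67657343] 0.5887493003385914
7 rows dist 0.146 ang 43.4
[{"x": 0.0021, "y": -0.0251, "z": 0.0073, "wx": 0.0345}, {"x": 0.0021, "y": -0.0242, "z": 0.0099, "wx": 0.0345}, {"x": 0.0021, "y": -0.023, "z": 0.0123, "wx": 0.0345}, {"x": 0.002, "y": -0.0215, "z": 0.0146, "wx": 0.0345}, {"x": 0.002, "y": -0.0198, "z": 0.0167, "wx": 0.0345}, {"x": 0.002, "y": -0.0179, "z": 0.0187, "wx": 0.0345}, {"x": 0.002, "y": -0.0158, "z": 0.0204, "wx": 0.0345}]
```

Request:
{"name": "apply_moves", "arguments": {"series": [{"x": 0.002, "y": -0.025, "z": 0.007, "wx": 0.0345, "wy": 0, "wz": 0, "fingers": -0.5}, {"x": 0.002, "y": -0.024, "z": 0.01, "wx": 0.0345, "wy": 0, "wz": 0, "fingers": -0.5}, {"x": 0.002, "y": -0.023, "z": 0.012, "wx": 0.0345, "wy": 0, "wz": 0, "fingers": -0.5}, {"x": 0.002, "y": -0.0215, "z": 0.0145, "wx": 0.0345, "wy": 0, "wz": 0, "fingers": -0.5}, {"x": 0.002, "y": -0.02, "z": 0.0165, "wx": 0.0345, "wy": 0, "wz": 0, "fingers": -0.5}, {"x": 0.002, "y": -0.018, "z": 0.0185, "wx": 0.0345, "wy": 0, "wz": 0, "fingers": -0.5}, {"x": 0.002, "y": -0.016, "z": 0.02, "wx": 0.0345, "wy": 0, "wz": 0, "fingers": -0.5}, {"x": 0, "y": 0, "z": 0, "wx": 0, "wy": 0, "wz": 0, "fingers": -0.5}]}}

```text
clock: 13.72
tool_pos: [0.5793, 0.0141, 0.1749]
eef_rot: [0.865, -0.03, 0.018, -0.5]
contact_force: [0.0, -0.4, -1.4]
opening: 0.595
```

```bash
python3 - <<'E'
from h import *
s=get_state();print(s['q'],s['contact_force'],s['opening'],R.from_quat(s['eef_rot']).as_euler('xyz',degrees=True))
e=plan([.582,.019,.18],-3.5,60,back=.0078,n=1)
p,d,c=snap('scene');W=cloud(d,c)
a=cv2.resize(p[130:330,240:460],None,fx=2.2,fy=2.2)
p,d,c=snap('wrist'); b=p[100:400:1,170:470]
b=cv2.resize(b,(300,a.shape[0]))
cv2.imwrite('pics/v5.png',np.hstack([a,b])[:,:,::-1])
E
```

```text
[ 0.79510374  1.08681303 -0.73202074  1.64993552 -0.48543893  0.90214436
  0.60155704] [ 0.04186669 -0.39726546 -1.40120822] 0.5954309370313293 [-1.19925911e+02 -8.86945868e-02 -3.96577993e+00]
1 rows dist 0.012 ang 0.5
[{"x": 0.0028, "y": -0.0087, "z": 0.0121, "wx": -0.0004, "wy": -0.0025, "wz": -0.0009}]
```

View pics/v5.png

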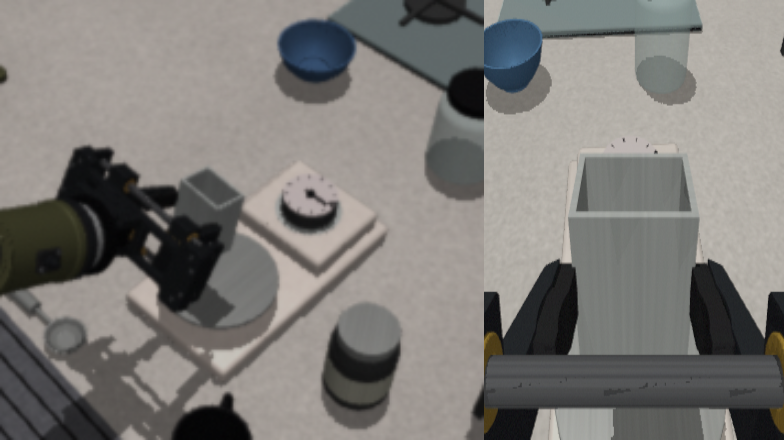

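The tin is upright in the grip above the pan. I lower it slowly.

Request:
{"name": "apply_moves", "arguments": {"series": [{"x": 0.003, "y": 0.012, "z": 0.023, "wx": 0, "wy": -0.002, "wz": 0, "fingers": -0.5}, {"x": 0, "y": 0.027, "z": 0.0155, "wx": 0, "wy": 0, "wz": 0, "fingers": -0.5}, {"x": 0, "y": 0.027, "z": 0.0155, "wx": 0, "wy": 0, "wz": 0, "fingers": -0.5}, {"x": 0, "y": 0, "z": 0, "wx": 0, "wy": 0, "wz": 0, "fingers": -0.5}]}}

```text
clock: 14.32
tool_pos: [0.5851, 0.0246, 0.1053]
eef_rot: [0.868, -0.025, 0.018, -0.495]
contact_force: [0.7, 0.4, -1.6]
opening: 0.601
```

```bash
python3 - <<'E'
from h import *
s=get_state();Rr=R.from_quat(s['eef_rot']);print(s['contact_force'],s['opening'],Rr.as_euler('xyz',degrees=True), 'tin c',s['tool_pos']-.0078*Rr.as_matrix()[:,2])
e=plan([.582,.019,.101],-3.5,60.2,back=.0078,n=2)
E
```

```text
[ 0.74976303  0.37029403 -1.64083347] 0.6012503429860973 [-120.58326338   -0.33456858   -3.52163841] tin c [0.58462407 0.01785485 0.10921898]
2 rows dist 0.009 ang 0.9
[{"x": -0.0017, "y": 0.004, "z": 0.0031, "wx": 0.0022, "wy": -0.0005, "wz": 0.0008}, {"x": -0.0017, "y": 0.0041, "z": 0.0031, "wx": 0.0022, "wy": -0.0005, "wz": 0.0008}]
```

Request:
{"name": "apply_moves", "arguments": {"series": [{"x": -0.0015, "y": 0.004, "z": 0.003, "wx": 0.0025, "wy": 0, "wz": 0, "fingers": -0.5}, {"x": -0.0015, "y": 0.004, "z": 0.003, "wx": 0.0025, "wy": 0, "wz": 0, "fingers": -0.5}, {"x": 0, "y": 0.002, "z": 0.001, "wx": 0, "wy": 0, "wz": 0, "fingers": -0.5}, {"x": 0, "y": 0, "z": 0, "wx": 0, "wy": 0, "wz": 0, "fingers": -0.5}]}}

```text
clock: 14.82
tool_pos: [0.5834, 0.0258, 0.0967]
eef_rot: [0.864, -0.024, 0.019, -0.503]
contact_force: [-0.7, -0.2, -1.1]
opening: 0.599
```

Request:
{"name": "apply_moves", "arguments": {"series": [{"x": 0, "y": 0.003, "z": 0.002, "wx": 0, "wy": 0, "wz": 0, "fingers": -0.5}, {"x": 0, "y": 0, "z": 0, "wx": 0, "wy": 0, "wz": 0, "fingers": -0.5}]}}

```text
clock: 15.08
tool_pos: [0.5837, 0.026, 0.0946]
eef_rot: [0.864, -0.024, 0.019, -0.503]
contact_force: [-0.4, -0.4, -0.2]
opening: 0.606
```

```bash
python3 - <<'E'
from h import *
s=get_state();Rr=R.from_quat(s['eef_rot']);print(s['contact_force'],s['opening'],Rr.as_euler('xyz',degrees=True), 'tin c',s['tool_pos']-.0078*Rr.as_matrix()[:,2])
p,d,c=snap('top');W=cloud(d,c);w=W[170:260,210:360].reshape(-1,3)
m=(np.hypot(w[:,0]-.582,w[:,1]-.019)<.065)&(w[:,2]<.065)&(w[:,2]>.04);print('pan z',np.median(w[m,2]),m.sum())
E
```

```text
[-0.44808051 -0.38331183 -0.23255959] 0.6063846993099392 [-119.56832402   -0.51285741   -3.50968439] tin c [0.58328417 0.01921618 0.0984346 ]
pan z 0.05491959376441713 1673
```

The pan already carries most of the tin, having sunk about 4 mm. I release and back out along the tool axis.

Request:
{"name": "apply_moves", "arguments": {"series": [{"x": 0, "y": 0, "z": 0, "wx": 0, "wy": 0, "wz": 0, "fingers": 0.4}, {"x": 0, "y": 0, "z": 0, "wx": 0, "wy": 0, "wz": 0, "fingers": 1}, {"x": 0, "y": 0, "z": 0, "wx": 0, "wy": 0, "wz": 0, "fingers": 1}, {"x": 0, "y": 0, "z": 0, "wx": 0, "wy": 0, "wz": 0, "fingers": 1}, {"x": 0, "y": 0, "z": -0.03, "wx": 0, "wy": 0, "wz": 0, "fingers": 1}, {"x": 0, "y": 0, "z": -0.05, "wx": 0, "wy": 0, "wz": 0, "fingers": 1}, {"x": 0, "y": 0, "z": -0.06, "wx": 0, "wy": 0, "wz": 0, "fingers": 1}, {"x": 0, "y": -0.05, "z": -0.04, "wx": 0, "wy": 0, "wz": 0, "fingers": 1}]}}

```text
clock: 16.12
tool_pos: [0.5743, -0.0802, 0.2006]
eef_rot: [0.862, -0.024, 0.016, -0.505]
contact_force: [-0.2, -0.5, 0.6]
opening: 1.003
```

```bash
python3 - <<'E'
from h import *
s=get_state();print(s['tool_pos'],s['q'])
p,d,c=snap('top','top6.png');W=cloud(d,c);w=W[170:260,210:360].reshape(-1,3)
m=(np.hypot(w[:,0]-.582,w[:,1]-.019)<.065)&(w[:,2]<.065)&(w[:,2]>.04);print('pan z',np.median(w[m,2]),m.sum())
w=W.reshape(-1,3);m=(np.hypot(w[:,0]-.582,w[:,1]-.019)<.065)&(w[:,2]>.12)&(w[:,2]<.14);q=w[m];print('rim',len(q),np.median(q[:,2]),cv2.minAreaRect((q[:,:2]*1000).astype(np.float32)))
a=cv2.resize(p[175:265,210:360],None,fx=4,fy=4,interpolation=cv2.INTER_CUBIC)
cv2.imwrite('pics/crop6.png',a[:,:,::-1])
e=plan([.584,.0,.26],-3.5,0,n=7)
E
```

```text
[ 0.57429083 -0.08016546  0.20061719] [ 0.87858363  1.0810555  -0.68453729  1.48285457 -0.42663387  1.1517072
  0.58875656]
pan z 0.05410255508023076 2111
rim 167 0.1307137327648651 ((579.188720703125, 9.765743255615234), (40.06198501586914, 57.780067443847656), 86.27513885498047)
7 rows dist 0.085 ang 60.8
[{"x": 0.0004, "y": -0.0112, "z": 0.0111, "wx": -0.0482, "wy": -0.0005, "wz": 0.0005}, {"x": 0.0004, "y": -0.0127, "z": 0.0087, "wx": -0.0482, "wy": -0.0005, "wz": 0.0005}, {"x": 0.0004, "y": -0.0139, "z": 0.0062, "wx": -0.0482, "wy": -0.0005, "wz": 0.0005}, {"y": -0.0147, "z": 0.0035, "wx": -0.0482, "wy": -0.0005, "wz": 0.0005}, {"y": -0.015, "z": 0.0007, "wx": -0.0482, "wy": -0.0005, "wz": 0.0005}, {"y": -0.015, "z": -0.0022, "wx": -0.0482, "wy": -0.0005, "wz": 0.0005}, {"y": -0.0145, "z": -0.0049, "wx": -0.0482, "wy": -0.0005, "wz": 0.0005}]
```

View pics/crop6.png

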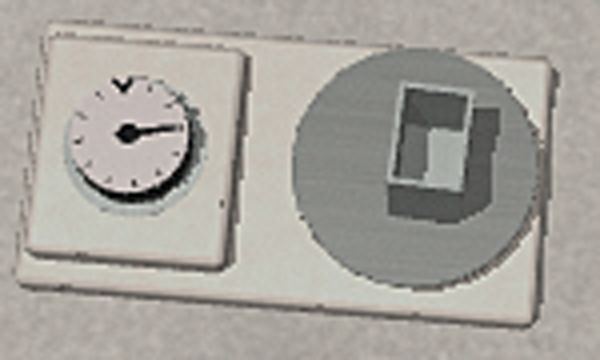

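The tin stands upright on the pan, about 10 mm off centre. In the crop the pointer tip is at (180,126) and the V at (125,86), so about 85° of clockwise turn is needed.

```bash
cat >> h.py <<'E'
def ray(u,v,c,z):
    K=np.array(c['camera_matrix']);T=np.array(c['world_from_camera'])
    d=T[:3,:3]@np.array([(u-K[0,2])/K[0,0],-(v-K[1,2])/K[1,1],-1]);o=T[:3,3]
    return o+d*(z-o[2])/d[2]
def dial(p,c,axis,z=.072):
    """unwrap: for each angle (cw from world +x) mean darkness over radius bands"""
    K=np.array(c['camera_matrix']);T=np.array(c['world_from_camera'])
    th=np.radians(np.arange(0,360,1.)); g=cv2.cvtColor(p,cv2.COLOR_RGB2GRAY).astype(np.float32)
    out=[]
    for rs in (np.arange(.012,.022,.001),np.arange(.0265,.0325,.001)):
        P=np.stack([axis[0]+np.outer(np.cos(th),rs),axis[1]-np.outer(np.sin(th),rs),np.full((360,len(rs)),z)],-1)
        q=(P-T[:3,3])@T[:3,:3]
        u=K[0,2]+K[0,0]*q[...,0]/-q[...,2]; v=K[1,2]+K[1,1]*-q[...,1]/-q[...,2]
        out.append(255-cv2.remap(g,u.astype(np.float32),v.astype(np.float32),cv2.INTER_LINEAR).mean(1))
    return out
def cen(s,a,w):
    k=np.arange(-w,w+1); x=s[(a+k)%360]; x=np.clip(x-np.median(s)-10,0,None); return a+(x*k).sum()/x.sum()
E
python3 - <<'E'
from h import *
p=cv2.imread('pics/top6.png')[:,:,::-1].copy();c=camera_model('top')
axis=(.584,.1783)
hub=ray(210+(126+.5)/4-.5,175+(132.5)/4-.5,c,.072);tip=ray(210+180.5/4-.5,175+126.5/4-.5,c,.072);v=ray(210+125.5/4-.5,175+88.5/4-.5,c,.072)
print(hub,tip,v)
for ax in (axis,hub[:2]):
    cw=lambda q:np.degrees(np.arctan2(-(q[1]-ax[1]),q[0]-ax[0]))
    print('by eye pointer',cw(tip),'V',cw(v))
    A,B=dial(p,c,ax); ip=int(A.argmax());print('pointer',ip,cen(A,ip,12)); print('outer peaks',[(int(i),int(B[i])) for i in np.argsort(-B)[:25]])
s=get_state(); e=plan([.584,.0,.26],-3.5,0,n=7); e=plan([.584,.178,.16],55,0,start=e)
E
```

```text
[0.58551132 0.18044377 0.072     ] [0.59106016 0.15069315 0.072     ] [0.61085647 0.18343129 0.072     ]
by eye pointer 75.65467338609538 V -10.816760038547619
pointer 75 74.0238861871099
outer peaks [(343, 178), (342, 176), (344, 175), (345, 169), (350, 167), (354, 165), (353, 165), (351, 164), (352, 164), (349, 164), (348, 160), (341, 159), (355, 156), (347, 155), (346, 155), (340, 136), (356, 135), (259, 133), (170, 131), (258, 129), (48, 122), (339, 121), (169, 120), (260, 119), (171, 119)]
by eye pointer 79.43505636617863 V -6.722625218525161
pointer 81 81.37036653322718
outer peaks [(358, 180), (359, 169), (357, 169), (345, 162), (344, 160), (356, 155), (343, 153), (346, 152), (0, 149), (342, 146), (355, 143), (347, 137), (354, 132), (166, 130), (80, 129), (79, 129), (341, 129), (81, 128), (82, 128), (167, 127), (1, 127), (83, 127), (255, 125), (353, 124), (348, 124)]
7 rows dist 0.085 ang 60.8
[{"x": 0.0004, "y": -0.0112, "z": 0.0111, "wx": -0.0482, "wy": -0.0005, "wz": 0.0005}, {"x": 0.0004, "y": -0.0127, "z": 0.0087, "wx": -0.0482, "wy": -0.0005, "wz": 0.0005}, {"x": 0.0004, "y": -0.0139, "z": 0.0062, "wx": -0.0482, "wy": -0.0005, "wz": 0.0005}, {"y": -0.0147, "z": 0.0035, "wx": -0.0482, "wy": -0.0005, "wz": 0.0005}, {"y": -0.015, "z": 0.0007, "wx": -0.0482, "wy": -0.0005, "wz": 0.0005}, {"y": -0.015, "z": -0.0022, "wx": -0.0482, "wy": -0.0005, "wz": 0.0005}, {"y": -0.0145, "z": -0.0049, "wx": -0.0482, "wy": -0.0005, "wz": 0.0005}]
7 rows dist 0.204 ang 58.5
[{"x": -0.0019, "y": -0.0317, "z": 0.0179, "wz": -0.0464}, {"x": 0.0027, "y": -0.0317, "z": 0.0179, "wz": -0.0464}, {"x": 0.0073, "y": -0.0309, "z": 0.0179, "wz": -0.0464}, {"x": 0.0117, "y": -0.0296, "z": 0.0179, "wz": -0.0464}, {"x": 0.0159, "y": -0.0275, "z": 0.0179, "wz": -0.0464}, {"x": 0.0197, "y": -0.0249, "z": 0.0179, "wz": -0.0464}, {"x": 0.0231, "y": -0.0218, "z": 0.0179, "wz": -0.0464}]
```

Request:
{"name": "apply_moves", "arguments": {"series": [{"x": 0, "y": -0.011, "z": 0.011, "wx": -0.048, "wy": 0, "wz": 0, "fingers": 1}, {"x": 0, "y": -0.013, "z": 0.009, "wx": -0.048, "wy": 0, "wz": 0, "fingers": 1}, {"x": 0, "y": -0.014, "z": 0.006, "wx": -0.048, "wy": 0, "wz": 0, "fingers": 1}, {"x": 0, "y": -0.015, "z": 0.0035, "wx": -0.048, "wy": 0, "wz": 0, "fingers": 1}, {"x": 0, "y": -0.015, "z": 0, "wx": -0.048, "wy": 0, "wz": 0, "fingers": 1}, {"x": 0, "y": -0.015, "z": -0.002, "wx": -0.048, "wy": 0, "wz": 0, "fingers": 1}, {"x": 0, "y": -0.0145, "z": -0.005, "wx": -0.048, "wy": 0, "wz": 0, "fingers": 1}]}}

```text
clock: 17.05
tool_pos: [0.5828, -0.0009, 0.2424]
eef_rot: [0.999, -0.033, 0.009, 0.011]
contact_force: [-0.3, 0.1, -0.8]
opening: 1.0
```

Request:
{"name": "apply_moves", "arguments": {"series": [{"x": -0.002, "y": -0.032, "z": 0.01, "wx": 0, "wy": 0, "wz": -0.046, "fingers": 1}, {"x": 0.003, "y": -0.032, "z": 0.01, "wx": 0, "wy": 0, "wz": -0.046, "fingers": 1}, {"x": 0.007, "y": -0.031, "z": 0.01, "wx": 0, "wy": 0, "wz": -0.046, "fingers": 1}, {"x": 0.012, "y": -0.03, "z": 0.01, "wx": 0, "wy": 0, "wz": -0.046, "fingers": 1}, {"x": 0.016, "y": -0.0275, "z": 0.01, "wx": 0, "wy": 0, "wz": -0.046, "fingers": 1}, {"x": 0.02, "y": -0.025, "z": 0.01, "wx": 0, "wy": 0, "wz": -0.046, "fingers": 1}, {"x": 0.023, "y": -0.022, "z": 0.01, "wx": 0, "wy": 0, "wz": -0.046, "fingers": 1}, {"x": 0, "y": 0, "z": 0, "wx": 0, "wy": 0, "wz": 0, "fingers": 1}]}}

```text
clock: 18.05
tool_pos: [0.5759, 0.1978, 0.1819]
eef_rot: [0.877, 0.48, 0.003, 0.011]
contact_force: [-0.1, 0.4, -0.7]
opening: 1.001
```

```bash
python3 - <<'E'
from h import *
s=get_state();print(s['tool_pos'],s['q'],R.from_quat(s['eef_rot']).as_euler('xyz',degrees=True))
p,d,c=snap('wrist','w7.png');W=cloud(d,c);w=W.reshape(-1,3)
m=(abs(w[:,2]-.072)<.004)&(np.hypot(w[:,0]-.584,w[:,1]-.178)<.045);q=w[m];print(len(q),cv2.minEnclosingCircle((q[:,:2]*1000).astype(np.float32)))
e=plan([.584,.178,.16],55,0)
E
```

```text
[0.57593893 0.19778924 0.18185044] [-0.20191556  0.70916114 -0.38553691  1.64662386  0.36232118  0.85043149
  0.25737021] [178.7174872    0.31156406  57.37848506]
4231 ((588.165283203125, 178.19493103027344), 33.84513473510742)
1 rows dist 0.045 ang 2.6
[{"x": -0.0133, "y": 0.0186, "z": 0.052, "wx": 0.0077, "wy": 0.0019, "wz": 0.0121}]
```

View pics/w7.png

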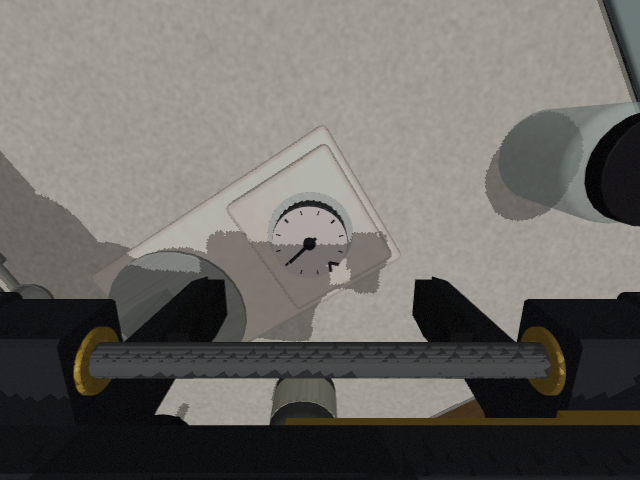

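```bash
python3 - <<'E'
from h import *
c=camera_model('wrist')
P=[ray(u,v,c,.072)[:2] for u,v in((309,243),(285,266.5),(331,264))]
h,t,v=P; cw=lambda q:np.degrees(np.arctan2(-(q-h)[1],(q-h)[0]))
print(P,'ptr',cw(t),'V',cw(v),np.linalg.norm(t-h),np.linalg.norm(v-h))
p,d,c2=snap('top','top8.png');W=cloud(d,c2);w=W.reshape(-1,3);m=(np.hypot(w[:,0]-.582,w[:,1]-.019)<.065)&(w[:,2]>.12)&(w[:,2]<.14);q=w[m];print('rim',len(q),cv2.minAreaRect((q[:,:2]*1000).astype(np.float32)) if len(q) else '')
e=plan([.586,.178,.13],57,0,n=2); e=plan([.586,.178,.0685],57,0,start=e,n=2)
E
```

```text
[array([0.58887964, 0.17571389]), array([0.59595768, 0.14506298]), array([0.61632828, 0.18147225])] ptr 76.99693757282915 V -11.848075923968496 0.03145754809460213 0.02804615256056975
rim 166 ((578.8868408203125, 9.900331497192383), (40.23499298095703, 57.95352554321289), 86.50665283203125)
2 rows dist 0.074 ang 1.5
[{"x": -0.0052, "y": 0.009, "z": 0.0449, "wx": 0.004, "wy": 0.0011}, {"x": -0.0053, "y": 0.0095, "z": 0.0448, "wx": 0.004, "wy": 0.0011}]
2 rows dist 0.061 ang 0.0
[{"z": 0.0384}, {"z": 0.0384}]
```

Request:
{"name": "apply_moves", "arguments": {"series": [{"x": -0.005, "y": 0.009, "z": 0.04, "wx": 0.004, "wy": 0.001, "wz": 0, "fingers": 1}, {"x": -0.005, "y": 0.0095, "z": 0.04, "wx": 0.004, "wy": 0.001, "wz": 0, "fingers": 1}, {"x": 0, "y": 0, "z": 0, "wx": 0, "wy": 0, "wz": 0, "fingers": 1}]}}

```text
clock: 18.52
tool_pos: [0.5885, 0.1728, 0.1196]
eef_rot: [0.881, 0.472, 0.001, 0.002]
contact_force: [-0.1, -0.2, -0.2]
opening: 1.005
```

```bash
python3 - <<'E'
from h import *
e=plan([.586,.178,.0695],57,0,n=3)
E
```

```text
3 rows dist 0.069 ang 0.7
[{"x": 0.0013, "y": -0.0022, "z": 0.0288, "wx": 0.0005, "wz": -0.0011}, {"x": 0.0013, "y": -0.0022, "z": 0.0288, "wx": 0.0005, "wz": -0.0011}, {"x": 0.0013, "y": -0.0021, "z": 0.0288, "wx": 0.0005, "wz": -0.0011}]
```

Request:
{"name": "apply_moves", "arguments": {"series": [{"x": 0.0013, "y": -0.002, "z": 0.028, "wx": 0, "wy": 0, "wz": 0, "fingers": 1}, {"x": 0.0013, "y": -0.002, "z": 0.028, "wx": 0, "wy": 0, "wz": 0, "fingers": 1}, {"x": 0.0013, "y": -0.002, "z": 0.027, "wx": 0, "wy": 0, "wz": 0, "fingers": 1}, {"x": 0, "y": 0, "z": 0, "wx": 0, "wy": 0, "wz": 0, "fingers": 0.6}, {"x": 0, "y": 0, "z": 0, "wx": 0, "wy": 0, "wz": 0, "fingers": 0.3}, {"x": 0, "y": 0, "z": 0, "wx": 0, "wy": 0, "wz": 0, "fingers": 0.3}, {"x": 0, "y": 0, "z": 0, "wx": 0, "wy": 0, "wz": 0, "fingers": 0.3}], "force": 15}}

```text
clock: 19.4
tool_pos: [0.5933, 0.1775, 0.0629]
eef_rot: [0.884, 0.468, 0.008, 0.005]
contact_force: [-0.3, -0.2, -0.1]
opening: 0.65
```

```bash
python3 - <<'E'
from h import *
s=get_state();print(s['tool_pos'],s['q'],s['moment'],R.from_quat(s['eef_rot']).as_euler('xyz',degrees=True))
E
```

```text
[0.59331914 0.17747133 0.06290839] [-0.19585069  0.87509911 -0.31204194  1.70915066  0.43903387  0.60960395
  0.21051258] [-0.00548484  0.07397056  0.01216885] [179.06996911  -0.59676312  55.77795216]
```

```bash
python3 - <<'E'
from h import *
p,d,c=snap('scene');a=cv2.resize(p[170:290,310:450],None,fx=3.2,fy=3.2,interpolation=cv2.INTER_CUBIC)
p,d,c=snap('wrist');b=p[150:450,160:480];b=cv2.resize(b,(350,a.shape[0]))
cv2.imwrite('pics/v9.png',np.hstack([a,b])[:,:,::-1]); s=get_state();print(s['tool_pos'],s['opening'],s['contact_force'],s['moment'])
E
```

```text
[0.59313356 0.17743303 0.06258062] 0.6464557450434288 [ 1.09322884  0.60208442 -0.13443321] [-0.04199995  0.05165035 -0.00380286]
```

View pics/v9.png

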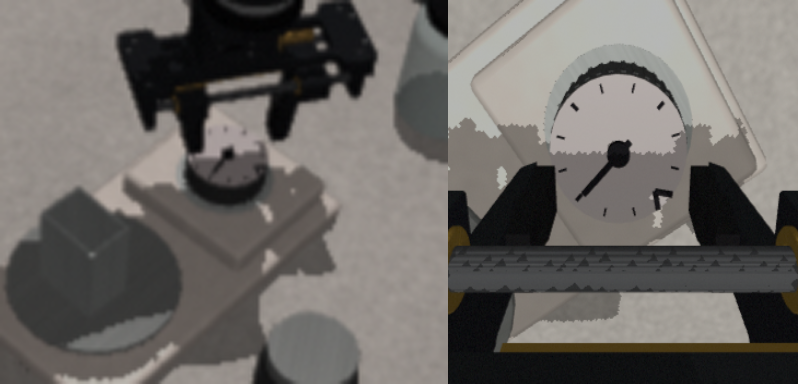

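Request:
{"name": "apply_moves", "arguments": {"series": [{"x": 0, "y": 0, "z": 0, "wx": 0, "wy": 0, "wz": 0, "fingers": 1}, {"x": 0, "y": 0, "z": 0, "wx": 0, "wy": 0, "wz": 0, "fingers": 1}, {"x": 0, "y": 0, "z": -0.015, "wx": 0, "wy": 0, "wz": 0, "fingers": 1}, {"x": 0, "y": 0, "z": 0, "wx": 0, "wy": 0, "wz": 0, "fingers": 1}]}}

```text
clock: 20.0
tool_pos: [0.593, 0.1775, 0.0756]
eef_rot: [0.884, 0.468, 0.008, 0.005]
contact_force: [0.1, -0.3, -0.3]
opening: 0.997
```

```bash
python3 - <<'E'
from h import *
s=get_state();Rr=R.from_quat(s['eef_rot']);print(s['tool_pos'],s['q'],Rr.as_euler('xyz',degrees=True))
p,d,c=snap('wrist','w10.png');K=c['camera_matrix'];T=c['world_from_camera'];W=cloud(d,c);w=W.reshape(-1,3)
m=(abs(w[:,2]-.072)<.005)&(np.hypot(w[:,0]-.586,w[:,1]-.178)<.045);q=w[m];print(len(q),np.median(q[:,2]),cv2.minEnclosingCircle((q[:,:2]*1000).astype(np.float32)))
# white dial face: ellipse fit in image
g=cv2.cvtColor(p,cv2.COLOR_RGB2GRAY)
t=s['tool_pos'];x=(t+ (t[2]-.072)/1*np.array([0,0,-1])-T[:3,3])@T[:3,:3]
print('axis at .072 px',K[0,2]+K[0,0]*x[0]/-x[2],K[1,2]+K[1,1]*-x[1]/-x[2])
x=(t-T[:3,3])@T[:3,:3];print('tcp px',K[0,2]+K[0,0]*x[0]/-x[2],K[1,2]+K[1,1]*-x[1]/-x[2],'cam in tool',Rr.inv().apply(T[:3,3]-t))
# hub: dark blob inside the dial
u=(np.hypot(W[...,0]-.588,W[...,1]-.176)<.012)&(g<60);v=np.argwhere(cv2.erode(u.astype(np.uint8),np.ones((5,5))));print('hub px',v.mean(0)[::-1],len(v))
# finger depth edges near tip rows
for r in range(180,320,20):
    row=W[r,:,2]; f=np.where((d[r]>0)&(d[r]<.2))[0]; L=f[f<320];Rg=f[f>320]; print(r,L.max() if len(L) else None,Rg.min() if len(Rg) else None, d[r,L.max()] if len(L) else '')
E
```

```text
[0.59299198 0.17753038 0.07555494] [-0.19044482  0.85691868 -0.32200123  1.70404752  0.42990561  0.63390603
  0.21837878] [179.08643221  -0.58589872  55.77914466]
10292 0.0717310665104198 ((587.9406127929688, 178.05914306640625), 34.05820846557617)
axis at .072 px 319.77119536325256 268.02668689283786
tcp px 319.84294621508354 270.4649538806062 cam in tool [-0.00036648 -0.07178187 -0.17809515]
hub px [315.3989071  262.16939891] 183
180 None None 
200 319 321 0.18841876
220 319 321 0.18613917
240 319 321 0.1899628
260 319 321 0.18986338
280 319 321 0.1971364
300 313 321 0.19993603
```

```bash
python3 - <<'E'
from h import *
e=plan([.587,.178,.0795],57,0,n=2);e=plan([.587,.178,.0695],57,0,n=1,start=e)
E
```

```text
2 rows dist 0.015 ang 1.6
[{"x": -0.0016, "y": -0.0032, "z": 0.009, "wx": 0.0025, "wy": -0.0014, "wz": -0.0034}, {"x": -0.0016, "y": -0.0032, "z": 0.009, "wx": 0.0025, "wy": -0.0014, "wz": -0.0034}]
1 rows dist 0.010 ang 0.0
[{"z": 0.0125}]
```

Request:
{"name": "apply_moves", "arguments": {"series": [{"x": -0.002, "y": -0.004, "z": 0, "wx": 0.0025, "wy": -0.0014, "wz": -0.003, "fingers": 1}, {"x": -0.0015, "y": -0.003, "z": 0.01, "wx": 0.0025, "wy": -0.0014, "wz": -0.003, "fingers": 1}, {"x": 0, "y": 0, "z": 0.01, "wx": 0, "wy": 0, "wz": 0, "fingers": 1}, {"x": 0, "y": 0, "z": 0, "wx": 0, "wy": 0, "wz": 0, "fingers": 1}]}}

```text
clock: 20.55
tool_pos: [0.5852, 0.1777, 0.057]
eef_rot: [0.879, 0.477, -0.001, -0.001]
contact_force: [-0.2, 0.9, -0.9]
opening: 0.998
```

```bash
python3 - <<'E'
from h import *
s=get_state();print(R.from_quat(s['eef_rot']).as_euler('xyz',degrees=True))
e=plan([.587,.178,.069],57,0,n=2)
E
```

```text
[-1.79863337e+02  1.00076419e-01  5.69321396e+01]
2 rows dist 0.007 ang 0.2
[{"x": 0.0008, "y": 0.0008, "z": 0.0044}, {"x": 0.0008, "y": 0.0008, "z": 0.0044}]
```

Well centred, so I go down the last 6 mm and check before closing.

Request:
{"name": "apply_moves", "arguments": {"series": [{"x": 0.0008, "y": 0.0008, "z": 0.004, "wx": 0, "wy": 0, "wz": 0, "fingers": 1}, {"x": 0, "y": 0, "z": 0.0035, "wx": 0, "wy": 0, "wz": 0, "fingers": 1}, {"x": 0, "y": 0, "z": 0, "wx": 0, "wy": 0, "wz": 0, "fingers": 1}]}}

```text
clock: 20.92
tool_pos: [0.5862, 0.178, 0.0504]
eef_rot: [0.879, 0.477, -0.001, -0.001]
contact_force: [0.6, -0.6, -0.0]
opening: 1.001
```

Request:
{"name": "apply_moves", "arguments": {"series": [{"x": 0, "y": 0, "z": 0, "wx": 0, "wy": 0, "wz": 0, "fingers": 0.7}, {"x": 0, "y": 0, "z": 0, "wx": 0, "wy": 0, "wz": 0, "fingers": 0.5}, {"x": 0, "y": 0, "z": 0, "wx": 0, "wy": 0, "wz": 0, "fingers": 0.4}, {"x": 0, "y": 0, "z": 0, "wx": 0, "wy": 0, "wz": 0, "fingers": 0.3}, {"x": 0, "y": 0, "z": 0, "wx": 0, "wy": 0, "wz": 0, "fingers": 0.3}]}}

```text
clock: 21.55
tool_pos: [0.5865, 0.1781, 0.0509]
eef_rot: [0.879, 0.477, -0.001, -0.001]
contact_force: [-0.4, -0.7, -0.9]
opening: 0.648
```

Request:
{"name": "apply_moves", "arguments": {"series": [{"x": 0, "y": 0, "z": 0, "wx": 0, "wy": 0, "wz": 0, "fingers": 0.1}, {"x": 0, "y": 0, "z": 0, "wx": 0, "wy": 0, "wz": 0, "fingers": 0}, {"x": 0, "y": 0, "z": 0, "wx": 0, "wy": 0, "wz": 0, "fingers": 0}]}}

```text
clock: 21.92
tool_pos: [0.5865, 0.1781, 0.0509]
eef_rot: [0.879, 0.477, -0.001, -0.001]
contact_force: [0.3, -0.6, -0.4]
opening: 0.495
```

```bash
python3 - <<'E'
from h import *
s=get_state();print(s['tool_pos'],s['opening'],s['contact_force'],s['moment'])
p,d,c=snap('wrist');b=p[150:450,160:480]
np.savez('pics/w11.npz',p=p,W=cloud(d,c))
W=cloud(d,c); g=cv2.cvtColor(p,cv2.COLOR_RGB2GRAY)
# depth-based finger inner edges at several heights
T=np.array(s['tool_pos']);Rr=R.from_quat(s['eef_rot']); L=Rr.inv().apply((W.reshape(-1,3)-T))
for z0 in (-.06,-.05,-.04,-.03,-.02,-.01):
    m=(abs(L[:,2]-z0)<.004)&(abs(L[:,1])<.015)&(abs(L[:,0])<.07)
    q=L[m]; n=q[q[:,0]<0];r=q[q[:,0]>0]; print(z0,len(q),n[:,0].max() if len(n) else None,r[:,0].min() if len(r) else None)
q=W.reshape(-1,3);m=(abs(q[:,2]-.072)<.004)&(np.hypot(q[:,0]-.586,q[:,1]-.178)<.045);print(cv2.minEnclosingCircle((q[m][:,:2]*1000).astype(np.float32)))
E
```

```text
[0.58652504 0.17814275 0.0508751 ] 0.4946646064871908 [ 0.32833275 -0.6413662  -0.44023684] [-0.03905405 -0.02483348  0.01636175]
-0.06 1091 -0.023048872899177873 0.022415653624604022
-0.05 1021 -0.02203155479504156 0.021611908968105425
-0.04 690 -0.02204876755981267 0.0215718315854327
-0.03 148 -0.02217256749733354 0.021684230733268278
-0.02 5663 -1.1133875764130565e-06 1.0257931530065431e-06
-0.01 24 -0.028671570663280816 0.030536008348018662
((587.81591796875, 178.11195373535156), 34.03633499145508)
```

```bash
python3 - <<'E'
from h import *
for f,T,qt in(('w1',[0.5646,-0.2703,0.1958],[0.999,-0.035,-0.005,0.002]),('w11',[0.58652,.17814,.05088],[0.879,0.477,-0.001,-0.001])):
    W=np.load('pics/%s.npz'%f)['W']; L=R.from_quat(qt).inv().apply(W.reshape(-1,3)-np.array(T)).reshape(480,640,3)
    print(f)
    for r in range(150,350,10):
        # finger pixels near axis
        m=(abs(L[r,:,1])<.02)&(abs(L[r,:,0])<.07)&(L[r,:,2]<.03)&(L[r,:,2]>-.08)
        i=np.where(m)[0]
        if len(i): j=i[[0,len(i)//4,-1]]; print(r,i.min(),i.max(),np.round(L[r,j]*1000).tolist())
E
```

```text
w1
280 194 445 [[-56.0, -10.0, -37.0], [-51.0, -8.0, -32.0], [57.0, -10.0, -36.0]]
290 182 457 [[-57.0, -10.0, -47.0], [-49.0, -8.0, -44.0], [58.0, -10.0, -47.0]]
300 170 469 [[-59.0, -10.0, -56.0], [-49.0, -8.0, -53.0], [60.0, -9.0, -55.0]]
310 159 480 [[-60.0, -9.0, -63.0], [-48.0, -8.0, -61.0], [60.0, -10.0, -64.0]]
320 148 491 [[-60.0, -9.0, -71.0], [-47.0, -9.0, -70.0], [61.0, -10.0, -71.0]]
330 137 502 [[-60.0, -11.0, -79.0], [-48.0, -8.0, -75.0], [61.0, -10.0, -77.0]]
340 163 475 [[-51.0, -7.0, -80.0], [-44.0, -5.0, -77.0], [52.0, -7.0, -79.0]]
w11
230 416 422 [[60.0, -16.0, 28.0], [61.0, -16.0, 28.0], [64.0, -16.0, 29.0]]
240 196 429 [[-70.0, -16.0, 6.0], [-51.0, -16.0, 6.0], [69.0, -9.0, 30.0]]
250 198 430 [[-70.0, -9.0, 8.0], [-36.0, -10.0, 7.0], [70.0, -3.0, 28.0]]
260 203 432 [[-68.0, -3.0, 9.0], [-30.0, -12.0, -16.0], [66.0, -2.0, 10.0]]
270 211 438 [[-64.0, 3.0, 8.0], [-26.0, -9.0, -21.0], [70.0, 4.0, 10.0]]
280 213 438 [[-70.0, 18.0, 27.0], [-23.0, -9.0, -33.0], [69.0, 9.0, 7.0]]
290 227 438 [[-55.0, 16.0, 8.0], [-20.0, 2.0, -20.0], [70.0, 15.0, 6.0]]
300 226 413 [[-37.0, -10.0, -56.0], [-24.0, 7.0, -22.0], [37.0, -10.0, -56.0]]
310 218 421 [[-38.0, -10.0, -64.0], [-22.0, -1.0, -47.0], [38.0, -10.0, -64.0]]
320 211 428 [[-38.0, -11.0, -72.0], [-23.0, 0.0, -53.0], [38.0, -10.0, -71.0]]
330 206 433 [[-38.0, -10.0, -78.0], [-28.0, -8.0, -75.0], [37.0, -10.0, -78.0]]
340 230 409 [[-30.0, -7.0, -80.0], [-24.0, -6.0, -77.0], [29.0, -7.0, -79.0]]
```

The fingers closed to 44 mm without touching the ring. The depth data show the visible fingertips ending about 28 mm short of the reported TCP, so they are still above the ring. I open and descend further in small steps, watching the force.

Request:
{"name": "apply_moves", "arguments": {"series": [{"x": 0, "y": 0, "z": 0, "wx": 0, "wy": 0, "wz": 0, "fingers": 1}, {"x": 0, "y": 0, "z": 0, "wx": 0, "wy": 0, "wz": 0, "fingers": 1}, {"x": 0, "y": 0, "z": 0, "wx": 0, "wy": 0, "wz": 0, "fingers": 1}, {"x": 0, "y": 0, "z": 0.007, "wx": 0, "wy": 0, "wz": 0, "fingers": 1}, {"x": 0, "y": 0, "z": 0.007, "wx": 0, "wy": 0, "wz": 0, "fingers": 1}, {"x": 0, "y": 0, "z": 0, "wx": 0, "wy": 0, "wz": 0, "fingers": 1}]}}

```text
clock: 22.72
tool_pos: [0.5862, 0.178, 0.0386]
eef_rot: [0.879, 0.477, -0.001, -0.001]
contact_force: [-0.2, -0.6, -0.3]
opening: 0.999
```

```bash
python3 - <<'E'
from h import *
s=get_state();print(s['tool_pos'],s['q'],s['contact_force'],R.from_quat(s['eef_rot']).as_euler('xyz',degrees=True))
e=plan([.587,.178,.049],57,0,n=1)
E
```

```text
[0.58624772 0.17802312 0.03859472] [-0.19691812  0.91325269 -0.31108196  1.71424175  0.45024317  0.58806759
  0.21977041] [-0.2190614  -0.64658828 -0.26829211] [-1.79876306e+02  9.15303308e-02  5.69360704e+01]
1 rows dist 0.009 ang 0.2
[{"x": 0.0005, "y": 0.0008, "z": 0.0107, "wx": -0.0007, "wy": 0.0005}]
```

Request:
{"name": "apply_moves", "arguments": {"series": [{"x": 0.0005, "y": 0, "z": 0.007, "wx": 0, "wy": 0, "wz": 0, "fingers": 1}, {"x": 0, "y": 0, "z": 0.007, "wx": 0, "wy": 0, "wz": 0, "fingers": 1}, {"x": 0, "y": 0, "z": 0.004, "wx": 0, "wy": 0, "wz": 0, "fingers": 1}, {"x": 0, "y": 0, "z": 0, "wx": 0, "wy": 0, "wz": 0, "fingers": 1}]}}

```text
clock: 23.22
tool_pos: [0.5863, 0.1784, 0.0229]
eef_rot: [0.879, 0.477, -0.001, -0.001]
contact_force: [0.2, -0.1, 0.1]
opening: 0.997
```

Request:
{"name": "apply_moves", "arguments": {"series": [{"x": 0, "y": 0, "z": 0, "wx": 0, "wy": 0, "wz": 0, "fingers": 0.7}, {"x": 0, "y": 0, "z": 0, "wx": 0, "wy": 0, "wz": 0, "fingers": 0.5}, {"x": 0, "y": 0, "z": 0, "wx": 0, "wy": 0, "wz": 0, "fingers": 0.3}, {"x": 0, "y": 0, "z": 0, "wx": 0, "wy": 0, "wz": 0, "fingers": 0.2}, {"x": 0, "y": 0, "z": 0, "wx": 0, "wy": 0, "wz": 0, "fingers": 0.2}]}}

```text
clock: 23.85
tool_pos: [0.587, 0.1792, 0.0232]
eef_rot: [0.879, 0.477, -0.001, -0.001]
contact_force: [1.4, 0.6, 0.1]
opening: 0.754
```

The ring is gripped (opening 0.754, about 67 mm). I now turn it clockwise.

Request:
{"name": "apply_moves", "arguments": {"series": [{"x": 0, "y": 0, "z": 0, "wx": 0, "wy": 0, "wz": 0.03, "fingers": 0.2}, {"x": 0, "y": 0, "z": 0, "wx": 0, "wy": 0, "wz": 0.05, "fingers": 0.2}, {"x": 0, "y": 0, "z": 0, "wx": 0, "wy": 0, "wz": 0.05, "fingers": 0.2}, {"x": 0, "y": 0, "z": 0, "wx": 0, "wy": 0, "wz": 0.05, "fingers": 0.2}, {"x": 0, "y": 0, "z": 0, "wx": 0, "wy": 0, "wz": 0.05, "fingers": 0.2}, {"x": 0, "y": 0, "z": 0, "wx": 0, "wy": 0, "wz": 0.05, "fingers": 0.2}, {"x": 0, "y": 0, "z": 0, "wx": 0, "wy": 0, "wz": 0.05, "fingers": 0.2}, {"x": 0, "y": 0, "z": 0, "wx": 0, "wy": 0, "wz": 0, "fingers": 0.2}]}}

```text
clock: 24.85
tool_pos: [0.5881, 0.1798, 0.0232]
eef_rot: [0.999, -0.037, 0.0, -0.001]
contact_force: [1.4, 0.7, -0.3]
opening: 0.751
```

```bash
python3 - <<'E'
from h import *
s=get_state();print(s['tool_pos'],s['q'],s['contact_force'],s['moment'],s['opening'],R.from_quat(s['eef_rot']).as_euler('xyz',degrees=True))
e=plan([.587,.179,.0232+.019],57-87.5,0)
E
```

```text
[0.58811065 0.17977255 0.02318008] [-0.34777187  0.92438842 -0.04058741  1.7231181   0.06382318  0.49416872
 -0.50149787] [ 1.35717007  0.65630622 -0.27848035] [-0.003668    0.04985923 -0.06407678] 0.7505655658281288 [-1.79860609e+02 -7.34193969e-03 -4.18846965e+00]
3 rows dist 0.001 ang 26.3
[{"x": -0.0004, "wz": 0.0487}, {"y": 0.0004, "wz": 0.0487}, {"y": 0.0005, "wz": 0.0487}]
```

Request:
{"name": "apply_moves", "arguments": {"series": [{"x": 0, "y": 0, "z": 0, "wx": 0, "wy": 0, "wz": 0.05, "fingers": 0.2}, {"x": 0, "y": 0, "z": 0, "wx": 0, "wy": 0, "wz": 0.05, "fingers": 0.2}, {"x": 0, "y": 0, "z": 0, "wx": 0, "wy": 0, "wz": 0.046, "fingers": 0.2}, {"x": 0, "y": 0, "z": 0, "wx": 0, "wy": 0, "wz": 0, "fingers": 0.2}, {"x": 0, "y": 0, "z": 0, "wx": 0, "wy": 0, "wz": 0, "fingers": 0.2}]}}

```text
clock: 25.48
tool_pos: [0.5886, 0.1797, 0.0232]
eef_rot: [0.965, -0.261, -0.0, -0.002]
contact_force: [1.1, 0.2, -2.1]
opening: 0.753
```

```bash
python3 - <<'E'
from h import *
s=get_state();print(s['tool_pos'],R.from_quat(s['eef_rot']).as_euler('xyz',degrees=True))
p,d,c=snap('wrist','w12.png'); np.savez('pics/w12.npz',p=p,W=cloud(d,c))
W=cloud(d,c);g=cv2.cvtColor(p,cv2.COLOR_RGB2GRAY)
m=(abs(W[...,2]-.072)<.004)&(np.hypot(W[...,0]-.587,W[...,1]-.178)<.04)
v,u=np.where(m);print('dial px',u.min(),u.max(),v.min(),v.max())
cx,cy=ray(0,0,c,.072)[:2]*0+np.array([.5885,.1775])
x0,x1,y0,y1=u.min()-5,u.max()+5,v.min()-5,v.max()+5
cv2.imwrite('pics/v12.png',cv2.resize(p[y0:y1,x0:x1],None,fx=4,fy=4,interpolation=cv2.INTER_CUBIC)[:,:,::-1]); print(x0,y0)
for ax in ((.5885,.1765),(.588,.178)):
    A,B=dial(p,c,ax); print('inner',[(i,int(A[i])) for i in range(40,125,4)]); print('outer',[(i,int(B[i])) for i in range(40,125,4)])
E
```

```text
[0.58860289 0.17969096 0.02317705] [-1.79808730e+02  5.72480898e-02 -3.02738105e+01]
dial px 222 411 238 383
217 233
inner [(40, 137), (44, 137), (48, 137), (52, 137), (56, 137), (60, 138), (64, 156), (68, 170), (72, 181), (76, 220), (80, 221), (84, 218), (88, 214), (92, 208), (96, 213), (100, 212), (104, 212), (108, 211), (112, 211), (116, 210), (120, 209), (124, 210)]
outer [(40, 152), (44, 181), (48, 136), (52, 190), (56, 215), (60, 211), (64, 210), (68, 209), (72, 208), (76, 206), (80, 205), (84, 205), (88, 205), (92, 206), (96, 192), (100, 182), (104, 175), (108, 169), (112, 164), (116, 162), (120, 162), (124, 163)]
inner [(40, 137), (44, 137), (48, 137), (52, 137), (56, 137), (60, 137), (64, 141), (68, 157), (72, 173), (76, 226), (80, 225), (84, 223), (88, 207), (92, 198), (96, 203), (100, 205), (104, 205), (108, 209), (112, 210), (116, 211), (120, 212), (124, 212)]
outer [(40, 137), (44, 159), (48, 137), (52, 156), (56, 208), (60, 214), (64, 211), (68, 210), (72, 208), (76, 206), (80, 206), (84, 205), (88, 206), (92, 206), (96, 206), (100, 199), (104, 193), (108, 188), (112, 183), (116, 181), (120, 181), (124, 181)]
```

Turned 87°. I release, rise and measure.

Request:
{"name": "apply_moves", "arguments": {"series": [{"x": 0, "y": 0, "z": 0, "wx": 0, "wy": 0, "wz": 0, "fingers": 0.7}, {"x": 0, "y": 0, "z": 0, "wx": 0, "wy": 0, "wz": 0, "fingers": 1}, {"x": 0, "y": 0, "z": 0, "wx": 0, "wy": 0, "wz": 0, "fingers": 1}, {"x": 0, "y": 0, "z": -0.04, "wx": 0, "wy": 0, "wz": 0, "fingers": 1}, {"x": 0, "y": 0, "z": -0.06, "wx": 0, "wy": 0, "wz": 0, "fingers": 1}, {"x": 0, "y": 0.02, "z": -0.06, "wx": 0, "wy": 0, "wz": 0, "fingers": 1}, {"x": 0, "y": 0.03, "z": -0.06, "wx": 0, "wy": 0, "wz": 0, "fingers": 1}, {"x": 0, "y": 0, "z": 0, "wx": 0, "wy": 0, "wz": 0, "fingers": 1}]}}

```text
clock: 26.52
tool_pos: [0.567, 0.1433, 0.204]
eef_rot: [0.966, -0.259, -0.001, -0.001]
contact_force: [0.1, 0.1, -0.2]
opening: 1.001
```

```bash
python3 - <<'E'
from h import *
s=get_state();print(s['tool_pos'])
p,d,c=snap('wrist','w13.png');g=cv2.cvtColor(p,cv2.COLOR_RGB2GRAY)
q=np.array([.588,.178,.072]);K=c['camera_matrix'];T=c['world_from_camera'];x=(q-T[:3,3])@T[:3,:3];u,v=int(K[0,2]+K[0,0]*x[0]/-x[2]),int(K[1,2]-K[1,1]*x[1]/-x[2]);print(u,v)
a=cv2.resize(p[v-50:v+50,u-50:u+50],None,fx=4,fy=4,interpolation=cv2.INTER_CUBIC)
t,d2,c2=snap('top','top13.png');b=cv2.resize(t[175:265,210:310],(400,400*90//100),interpolation=cv2.INTER_CUBIC);b=cv2.copyMakeBorder(b,0,40,0,0,0)
cv2.imwrite('pics/v13.png',np.hstack([a,b])[:,:,::-1])
W=cloud(d2,c2);w=W.reshape(-1,3);m=(np.hypot(w[:,0]-.582,w[:,1]-.019)<.065)&(w[:,2]>.12)&(w[:,2]<.14);q=w[m];print('rim',len(q),cv2.minAreaRect((q[:,:2]*1000).astype(np.float32)) if len(q) else '')
E
```

```text
[0.5669852  0.14328136 0.20401293]
320 173
rim 171 ((579.0855712890625, 9.839581489562988), (40.08268356323242, 57.965972900390625), 86.66392517089844)
```

View pics/v13.png

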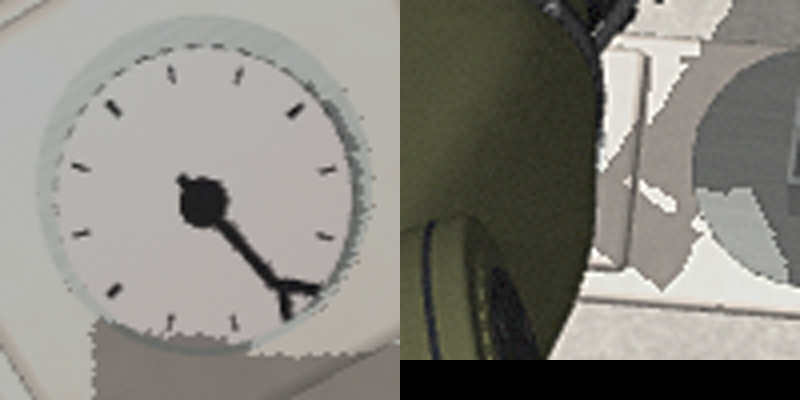

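In the wrist crop, the pointer lies along about 47.5° in the image. The V's direction is about 46°, with its apex at (275,283), so they agree to about 2°, and 8° is allowed. The tin has not moved and the gripper is well clear, so I hand in.

```bash
python3 -c "
from plant import *
print(finish_job(), get_state()['clock'])"
```

```text
the job is handed in; nothing more can be done
the job is handed in; nothing more can be done
```

The job is handed in at about 27 s of the 72 s allowed. The tin stands upright on the pan, let go, and the ring's zero mark is at the pointer. No verdict is reported, so this rests on my own checks.

**What I did**
- **Tin:** I turned it over in two 90° steps, laying it on its side on the mat and then gripping it again. I set it on the pan gently: the pan sank about 5 mm.
- **Ring:** I gripped it and turned it 87° clockwise, then let go and raised the gripper clear.

**Last checks**
- **Position:** the tin's rim measured about 10 mm from the pan's centre, against 35 mm allowed, and did not move while I turned the ring.
- **Zero mark:** the pointer and the V agreed to about 2° in the wrist picture, against about 8° allowed.
- **Other things:** I never came near the bystanders, but I did not measure their positions again at the end.

**Checks that failed or disagreed**
- **Ring grip:** my first two attempts closed on nothing. The fingertips end about 28 mm short of the reported TCP, so I had to go lower than the description implied.
- **Cameras:** the wrist and top cameras differed by about 4 mm in x, so I aimed between them.
- **Second tin grip:** the opening read about 52 mm on the 56 mm side, probably because only the fingertips held it, but the grip held.
- **Top view:** in the last picture the arm hid the dial, so the pointer check rests on the wrist camera alone.

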